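Fetch the garlic from under the jars

ROBOT

A 6-joint arm with a two-finger parallel gripper is mounted at the origin on a cart in front of the work surface, level with it; the furniture and walls round the work are solid. World frame = base frame: x ahead of the robot, y to its left, z up, the work surface at z = 0. Lengths are in m, angles in degrees, forces in N, time in s.
With the tool pointing down it reaches from about 0.25 to 0.725 m from the base axis. Payload 9.7 kg.
Tool frame: the origin (TCP) lies midway between the tips of the shut fingers; the grasp point (between the pads) lies 19 mm behind it (bot.pinch_z is the distance from the TCP to the grasp point, in m); z points along the fingers, y is the direction in which the jaws open and shut (so a half turn about z gives the same grasp; the last joint's range is limited). The gripper opens to 85 mm and grips with 20 to 120 N. Pads are 22 mm wide; open, the fingers measure 114 mm over their backs; the gripper's body (76 mm by 85 mm) begins 54 mm behind the grasp point. The pads swing forward as they close: fully open they stand 13 mm farther back than shut.
Start: joints at [69.901, 4.979, 10.078, 95.1, 0, 90], TCP at [0.189, 0.517, 0.231] pointing down, gripper open.
Joint ranges: [-179.16, 179.16], [-48.56, 103.87], [-65.8, 70.77], [-126.05, 130.52], [-82.76, 87.17], [-180, 180]. Speed limits (degrees/s): [127.2, 127.2, 147.25, 180, 180, 180].

INTERFACE

Orientations are given as [roll, pitch, yaw] about the fixed x, y, z axes, in that order (R = Rz(yaw) Ry(pitch) Rx(roll)).
In Python, from workcell import bot, imaging gives the robot as it stands.
- The arm moves only by the tool servo_tool, never from a script. Its argument "moves" is a list that holds one entry, the list of rows, each a list of 7 numbers: the turn, a rotation vector about the tool's x, y, z in rad, then the shift along the tool's x, y, z in cm, then the finger opening in cm, from 0 to 8.54. A call has 1 to 12 rows; each row shifts and turns the pose as measured when the row begins, along the tool's axes as they then stand; what a row does not reach is not made up. A row lasts 1/12 s, in which the tool goes at most 41.7 mm and 7.16 degrees, less where a joint would pass 70% of its speed; a pose out of reach is approached as far as the arm can. A call is refused whole if a number of a shift passes 4.17 or a number of a turn 0.125, either way. A call with a gripper value outside its range is refused whole. The fingers move at their own pace and stop on an object; "force" is the grip in N (left out, the last holds). Time passes only in rows, so rows that do not move let the fingers close. It gives the time, the measured TCP pose, the force and the opening at its end, in the units of the state.
- bot.get_obs(): the state, without advancing time (a new reading comes with each control period).
- imaging.camera(name): name is "scene" or "top" or "wrist"; returns the picture (420x560x3 uint8, blue, green, red); there is no depth.
- imaging.calibration(name): a dict with "fx", "fy", "cx", "cy" (pixels), "camera_from_world" (4x4, takes a point from world to camera coordinates). Camera axes: x right, y down, z forward; pixel columns grow to the right and rows downward; lengths in m; the calibration is good to about 2 mm. The wrist camera is an equidistant fisheye: a pixel r from the principal point sees the ray r / f radians off the axis. A picture is of the moment at which its call begins: read the wrist's pose just before it. calibration takes no time and is no camera call; for the wrist camera it gives the pose at the moment of the call.
- bot.job_done(): hands the job in, once; it reports no verdict.
The state is a dict: "time": time; "q": joint angles; "qd": joint speeds; "joint_efforts": joint torques, N m; "ee_pos": TCP position; "tcp_rot": TCP orientation; "wrist_force": force on the tool from outside, world axes, zero at the start; "torque": the same for the moment, N m; "opening": finger opening in m.
Only numpy, scipy, OpenCV 4.12 (cv2) and the standard library are available. Lean on these libraries where they do the work, as an engineer would, in place of code of your own. Each camera call takes 0.05 s, during which the arm holds its last target.

TASK

The garlic for supper is in the slatted storage box, and the honey jar and a spice jar have been stood on its lid. Stand both aside, lift the lid off, set the garlic bulb in the middle of the chopping board that lies over the hob, and leave the lemon in the box; then fit the lid squarely back on and stand both jars on it again, each where it stood at the start. Keep everything upright and do not disturb the salt pot and the mug.

Things in the scene. Friction and masses are not known exactly. Their poses are not given: they have to be found in the camera images.
- storage_box: White open box, brown floor, fixed on the worktop, 174 (own x) x 160 mm, rim 70 mm up; walls and floor 6 mm; a divider along own y in the middle, 56 mm high, makes two bays, each 78 (own x) x 148 mm inside. Origin: centre of its underside, z up. Worktop is free for 0.2 m to its right (-y). Behind it a wall cupboard hangs over x > 0.55, y < -0.08, from z = 0.45 up: keep the arm clear of it.
- box_lid: Loose oak lid, six slats 9 mm thick with gaps, 174 (own x) x 160 mm, 0.25 kg. Bar handle along own x over its middle, 78 mm long, 14 mm wide, from 29 to 43 mm above the origin. Two battens under it drop 10 mm into the box with 4 mm play all round. Origin: middle of the slats' underside, z up: level with the rim when fitted (x axes in line, either way round), 10 mm up when stood on a flat surface.
- honey_jar: Squat glass honey jar with a flat black lid, 94 mm tall, 60 mm across, its lid 63 mm across between 83 and 94 mm up, 0.33 kg. Starts on the box lid, beside the handle. Origin: centre of its underside, z up.
- spice_jar: Small glass spice jar with a tall white round cap, 105 mm tall, body 49 mm across, cap 42 mm across between 68 and 105 mm up, 0.085 kg. Starts on the lid, beside the handle, on the other side from the honey jar. Origin: centre of its underside, z up.
- garlic: Pale round garlic bulb, 56 mm across (widest about 22 mm up) and 56 mm tall with its pointed neck up, 0.034 kg, lying free in one of the two bays of the box, to be seen through the slats. Origin: centre of its underside, z up.
- lemon: Yellow lemon, 72 x 57 x 58 mm, lying in the other bay of the box. Origin: centre of its underside at the start.
- chopping_board: Wooden chopping board, 240 mm (own x) x 340 mm (own y) x 22 mm, fixed; it lies level across two pan supports of the cold hob. Origin: centre of its underside; its top is 22 mm above the origin.
- salt_pot: Bystander: round oak salt pot, 92 mm across, 70 mm tall, on the worktop to the right. Origin: centre of its underside.
- mug: Bystander: green and white mug with a handle, 101 mm tall, on the worktop beside the hob. Origin: under its middle.
There are look-alikes about, which are no part of the job. What is shaped like the garlic but black is not meant.

How it is judged:
By the outcome, as a careful person would: the job done as asked, in the order asked, and still so for the second after the job is handed in, with the robot touching nothing.
It also fails if it takes over 134 s, if anything falls off the work surface, if the arm or the gripper's body presses on something with over 40 N, if the wrist force passes 120 N, or if a joint passes its speed limit or range.

## Working session

There is one attempt and no reset: what is moved stays moved. The work goes in short steps, Python scripts to look and compute and a tool call to move; the robot and the scene stay as the last step left them, time stands still between calls to the robot, and variables do not carry over. Pictures are saved under pics/ and viewed, and the job is handed in when it is done.

Besides the shell and the picture viewer there is one more tool, called after ">>>" in YAML: its name, and indented under it one key for each argument. servo_tool: Moves the arm, as the interface text tells. Its arguments: {"type":"object","properties":{"moves":{"type":"array","items":{"type":"array","items":{"type":"array","items":{"type":"number"}}}},"force":{"type":"number"}},"required":["moves"]}

```bash
ls; mkdir -p pics
python3 - <<'E'
from workcell import bot, imaging
import cv2
print(bot.get_obs())
for n in ("scene","top","wrist"):
    c=imaging.calibration(n); print(n,c)
    cv2.imwrite(f"pics/{n}0.png",imaging.camera(n))
E
```

```text
pics
{'time': 0.0, 'q': array([ 6.98999180e+01,  5.01094021e+00,  1.00334816e+01,  9.50993229e+01,
       -2.01190950e-04,  9.00001863e+01]), 'qd': array([-0.03301738, -0.06919201, -0.10003084, -0.03132552, -0.03385619,
        0.07926289]), 'joint_efforts': array([-1.01031674e-03, -5.20395112e+01,  4.64797604e+01,  1.64466334e-02,
       -3.55554766e-05, -1.57064420e-05]), 'ee_pos': array([0.18893418, 0.51628171, 0.23057589]), 'tcp_rot': array([-1.79923218e+02,  2.01440405e-04,  1.59899732e+02]), 'wrist_force': array([-0.07438526,  0.08372422,  0.0160803 ]), 'torque': array([-0.04135021,  0.01948339,  0.00707003]), 'opening': 0.08531147439503463}
scene {'fx': 473.4660665298146, 'fy': 473.4660665298146, 'cx': 279.1957750896504, 'cy': 209.0720468278103, 'camera_from_world': array([[ 0.49552119, -0.8685756 ,  0.00593   , -0.43812938],
       [-0.59484985, -0.34432007, -0.72635897,  0.29588525],
       [ 0.6329395 ,  0.3563988 , -0.68728996,  1.0971603 ],
       [ 0.        ,  0.        ,  0.        ,  1.        ]])}
top {'fx': 385.8493237852579, 'fy': 385.8493237852579, 'cx': 277.9718520635666, 'cy': 208.5315815484567, 'camera_from_world': array([[ 0.01811289, -0.99982648,  0.00435028, -0.19885052],
       [-0.9839123 , -0.01859769, -0.17768149,  0.51584454],
       [ 0.17773156, -0.00106197, -0.98407843,  0.95129164],
       [ 0.        ,  0.        ,  0.        ,  1.        ]])}
wrist {'fx': 325.19226210127806, 'fy': 325.19226210127806, 'cx': 272.30003160508534, 'cy': 210.08700742059656, 'camera_from_world': array([[ 3.42776476e-01,  9.39416585e-01, -8.75599102e-04,
        -5.50611206e-01],
       [ 8.98615190e-01, -3.27616775e-01,  2.91818416e-01,
        -3.85487827e-02],
       [ 2.73852199e-01, -1.00815315e-01, -9.56473337e-01,
         3.78957907e-01],
       [ 0.00000000e+00,  0.00000000e+00,  0.00000000e+00,
         1.00000000e+00]])}
```

View pics/scene0.png

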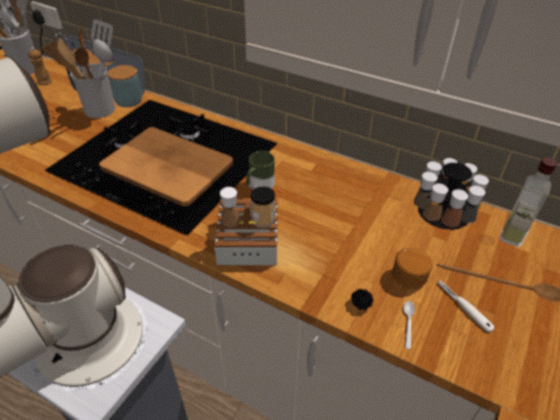

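View pics/top0.png

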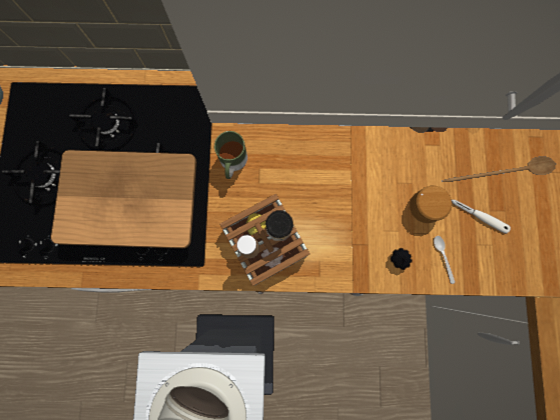

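View pics/wrist0.png

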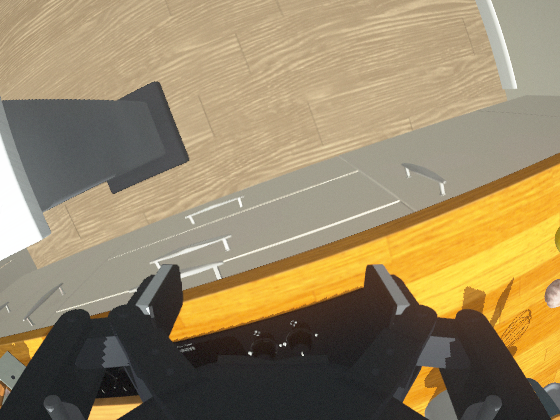

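The scene shows the box at about (247,235) px, with both jars on it. In the top view the honey jar's black lid is at (280,224) and the spice jar's white cap at (247,244). The board is at (125,198), the mug at (231,150) and the salt pot at (433,203). The black bulb at (401,259) is the look-alike. I'll enlarge the box next.

```bash
cat > h.py <<'E'
import numpy as np, cv2
from workcell import bot, imaging
from scipy.spatial.transform import Rotation as R
def proj(n,P,c=None):
    c=c or imaging.calibration(n); T=c["camera_from_world"]
    p=np.atleast_2d(P)@T[:3,:3].T+T[:3,3]
    if n=="wrist":
        rr=np.hypot(p[:,0],p[:,1]); th=np.arctan2(rr,p[:,2]); s=th/np.maximum(rr,1e-9)
        return np.c_[c["fx"]*p[:,0]*s+c["cx"],c["fy"]*p[:,1]*s+c["cy"]]
    return np.c_[c["fx"]*p[:,0]/p[:,2]+c["cx"],c["fy"]*p[:,1]/p[:,2]+c["cy"]]
def back(n,uv,z,c=None):
    c=c or imaging.calibration(n); T=c["camera_from_world"]
    x=(uv[0]-c["cx"])/c["fx"]; y=(uv[1]-c["cy"])/c["fy"]
    if n=="wrist":
        r=np.hypot(x,y); d=np.array([x/r*np.sin(r),y/r*np.sin(r),np.cos(r)])
    else: d=np.array([x,y,1.])
    d=T[:3,:3].T@d; o=-T[:3,:3].T@T[:3,3]
    return o+d*(z-o[2])/d[2]
def crop(img,x0,y0,x1,y1,s,name):
    cv2.imwrite(f"pics/{name}.png",cv2.resize(img[y0:y1,x0:x1],None,fx=s,fy=s,interpolation=cv2.INTER_CUBIC))
def st():
    o=bot.get_obs(); print("t",round(o["time"],2),"p",o["ee_pos"].round(4),"r",o["tcp_rot"].round(2),"op",round(o["opening"],4),"F",o["wrist_force"].round(1),"q",o["q"].round(1)); return o
def toolgoal(p,rpy):
    o=bot.get_obs(); R0=R.from_euler('xyz',o["tcp_rot"],degrees=True); R1=R.from_euler('xyz',rpy,degrees=True)
    d=R0.inv().apply(np.array(p)-o["ee_pos"])*100; w=(R0.inv()*R1).as_rotvec()
    print("shift cm",d.round(2),"turn",w.round(3), "max rows", max(np.abs(d).max()/4.17,np.abs(w).max()/.125).round(2)); return d,w
E
python3 - <<'E'
from h import *
t=cv2.imread("pics/top0.png"); s=cv2.imread("pics/scene0.png")
crop(t,200,180,330,300,6,"topc"); crop(s,195,140,305,280,4.2,"scenec")
for n,uv,z in [("top",(280,224),.173),("top",(247,244),.184),("top",(433,203),.07),("top",(401,259),.03),("top",(265,240),.079)]:
    print(uv,back(n,uv,z).round(3))
print([back("top",u,.05).round(3) for u in [(62,150),(197,154),(191,247),(53,240)]])
E
```

```text
(280, 224) [ 0.462 -0.194  0.173]
(247, 244) [ 0.415 -0.123  0.184]
(433, 203) [ 0.537 -0.582  0.07 ]
(401, 259) [ 0.396 -0.508  0.03 ]
(265, 240) [ 0.434 -0.159  0.079]
[array([0.665, 0.384, 0.05 ]), array([0.661, 0.027, 0.05 ]), array([0.416, 0.029, 0.05 ]), array([0.427, 0.379, 0.05 ])]
```

View pics/topc.png

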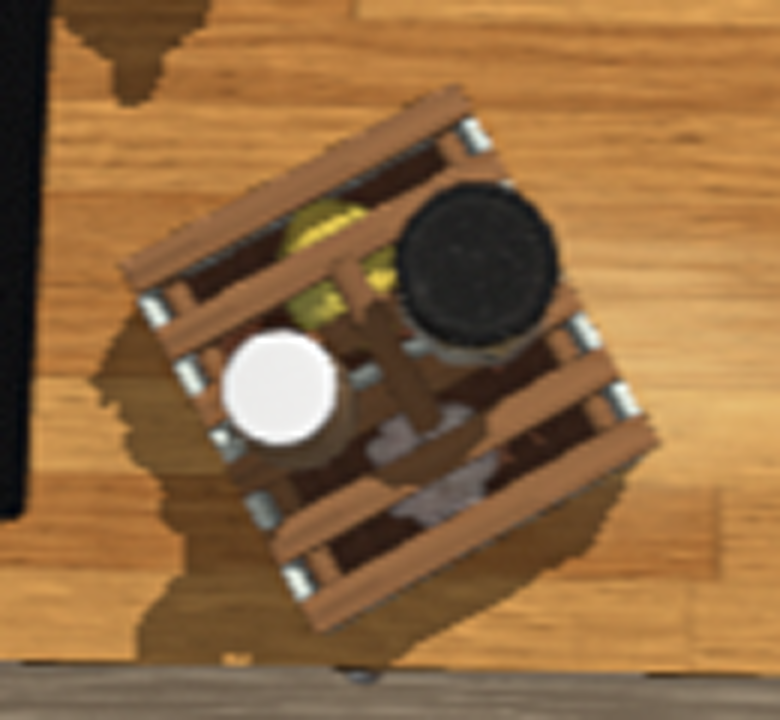

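View pics/scenec.png

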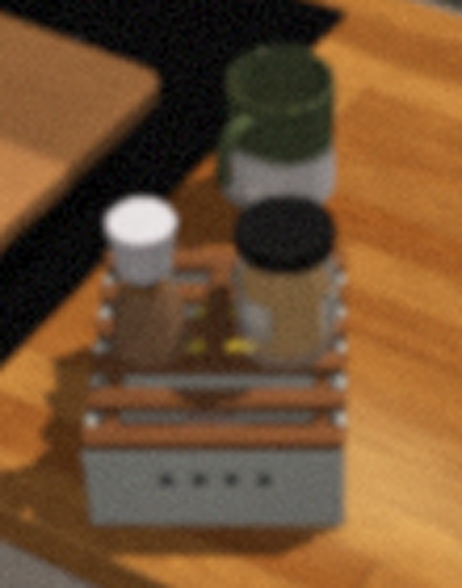

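In the enlarged top view the slats run across and the handle bar runs from about (350,275) to (430,440) in the crop. The lemon (yellow) is in the far bay at (330,260). The pale purple-white bulb at (440,480) in the near bay is the garlic. The only other garlic-shaped thing, at top (401,259), is black and not meant. Next I'll fit the poses.

Run:
```python
from h import *
f=lambda x,y:(200+x/6-.4,180+y/6-.4)
C=[back("top",f(*u),.079) for u in [(455,88),(658,438),(320,630),(125,268)]]
C=np.array(C); print(C.round(4))
c=C.mean(0); ux=(C[0]+C[3]-C[1]-C[2]); uy=(C[3]+C[2]-C[0]-C[1])
print("centre",c.round(4),"yawx",np.degrees(np.arctan2(ux[1],ux[0])),"yawy-90",np.degrees(np.arctan2(uy[1],uy[0]))-90, "len",np.linalg.norm(ux)/2,np.linalg.norm(uy)/2)
g=lambda x,y:(195+x/4.2-.4,140+y/4.2-.4)
print("honey top", back("top",f(477,265),.173).round(4), "scene",back("scene",g(285,235),.173).round(4))
print("spice top", back("top",f(280,388),.184).round(4), "scene",back("scene",g(141,222),.184).round(4))
print("scene corners",[back("scene",g(*u),.079).round(4) for u in [(85,437),(345,432)]])
print("garlic",back("top",f(430,475),.035).round(3),"mug",back("top",(231,147),.1).round(3))
t=cv2.imread("pics/top0.png")
# overlays
yaw=np.arctan2(ux[1],ux[0]); A=np.array([[np.cos(yaw),-np.sin(yaw)],[np.sin(yaw),np.cos(yaw)]])
big=cv2.resize(t[180:300,200:330],None,fx=6,fy=6)
for z,hx,hy,col in [(.079,.087,.08,(0,255,0)),(0,.087,.08,(255,0,0)),(.113,.039,.007,(0,255,255))]:
    P=np.array([[*(c[:2]+A@np.array(v)),z] for v in [(hx,hy),(hx,-hy),(-hx,-hy),(-hx,hy)]])
    q=((proj("top",P)-[200,180]+.4)*6).astype(int); cv2.polylines(big,[q],True,col,1)
cv2.imwrite("pics/ov.png",big)
```

```text
[[ 0.55   -0.1822  0.079 ]
 [ 0.4053 -0.2679  0.079 ]
 [ 0.3258 -0.1322  0.079 ]
 [ 0.4712 -0.0472  0.079 ]]
centre [ 0.4381 -0.1574  0.079 ] yawx 30.476886917449427 yawy-90 30.29561584073211 len 0.16827872262255653 0.1567703128202415
honey top [ 0.462  -0.1923  0.173 ] scene [ 0.4561 -0.1943  0.173 ]
spice top [ 0.4139 -0.1212  0.184 ] scene [ 0.4125 -0.1203  0.184 ]
scene corners [array([ 0.3275, -0.1286,  0.079 ]), array([ 0.4098, -0.2629,  0.079 ])]
garlic [ 0.391 -0.175  0.035] mug [ 0.665 -0.068  0.1  ]
```

View pics/ov.png

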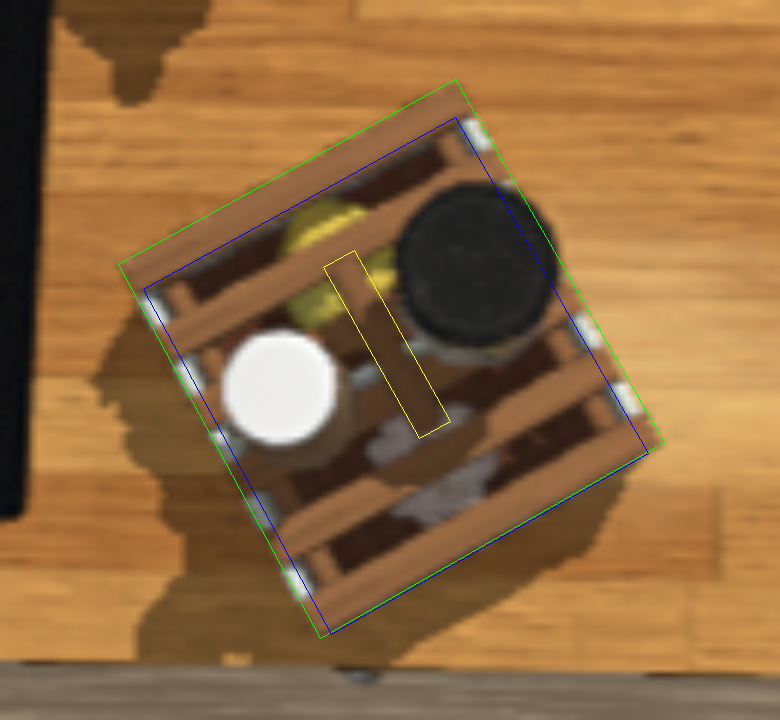

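Run:
```python
from h import *
for n,u in [("hob nr",(205,265)),("hob fr",(211,135)),("front edge L",(215,290)),("front edge R",(390,293)),("bulb base edge",(391,259)),("salt l",(416,203))]: print(n,back("top",u,0.005).round(3))
# board top corners from scene
print([back("scene",u,.05).round(3) for u in [(101,167),(153,129),(232,161),(186,202)]])
t=cv2.imread("pics/top0.png"); s=cv2.imread("pics/scene0.png")
crop(t,0,80,230,300,3.4,"boardt"); crop(s,40,90,290,240,3.2,"boards")
```

```text
hob nr [ 0.373 -0.001  0.005]
hob fr [0.732 0.001 0.005]
front edge L [ 0.309 -0.03   0.005]
front edge R [ 0.31  -0.484  0.005]
bulb base edge [ 0.397 -0.49   0.005]
salt l [ 0.549 -0.563  0.005]
[array([0.435, 0.383, 0.05 ]), array([0.678, 0.382, 0.05 ]), array([0.665, 0.048, 0.05 ]), array([0.439, 0.055, 0.05 ])]
```

View pics/boards.png

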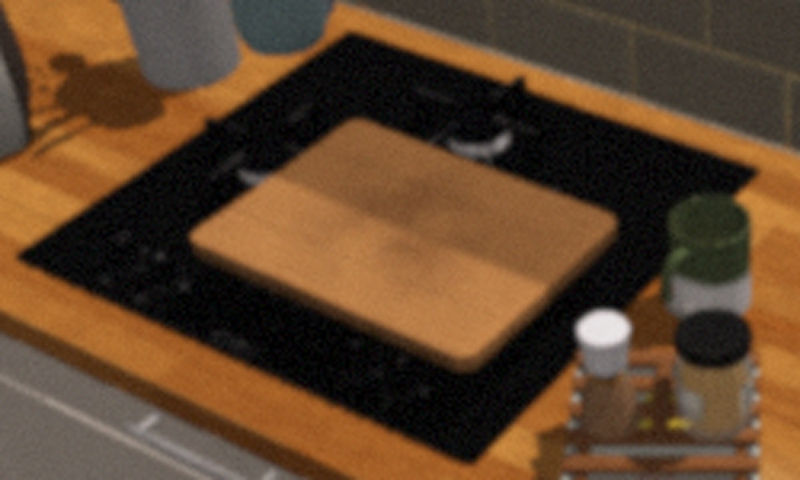

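View pics/boardt.png

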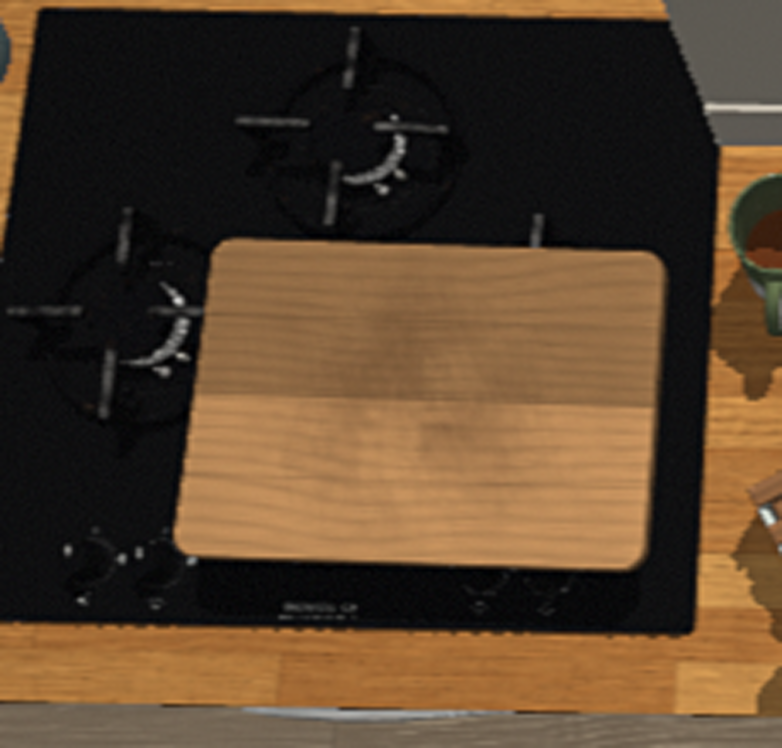

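Fitted poses:

| Thing | Position | Note |
|---|---|---|
| Box | (0.438, -0.157) | yaw 30.4° |
| Honey jar | (0.459, -0.193) | |
| Spice jar | (0.413, -0.121) | |

The board spans x 0.43–0.67 and y 0.03–0.38. I'll stand the honey jar at (0.365, -0.04), the spice jar at (0.345, -0.27) and the lid at (0.46, -0.388). First I move over the honey jar.

>>> servo_tool:
  moves:
    - [[0,0,0,-2.49,-2.87,0,8.5],[0,0,0,-2.49,-2.87,0,8.5],[0,0,0,-2.49,-2.87,0,8.5],[0,0,0,-2.49,-2.87,0,8.5],[0,0,0,-2.49,-2.87,0,8.5],[0,0,0,-2.49,-2.87,0,8.5],[0,0,0,-2.49,-2.87,0,8.5],[0,0,0,-2.49,-2.87,0,8.5],[0,0,0,-2.49,-2.87,0,8.5],[0,0,0,-2.49,-2.87,0,8.5],[0,0,0,-2.49,-2.87,0,8.5],[0,0,0,-2.49,-2.87,0,8.5]]
  force: 40

```text
time: 1.15
ee_pos: [0.3531, 0.0774, 0.2262]
tcp_rot: [-179.6, -0.0, 160.6]
wrist_force: [2.0, 0.2, -0.6]
opening: 0.085
```

```bash
cat > g.py <<'E'
import sys
from h import *
a=[float(v) for v in sys.argv[1:]]
st(); toolgoal(a[:3],[180,0,a[3]])
E
python3 g.py .459 -.193 .231 120.4
```

```text
t 1.15 p [0.3531 0.0774 0.2262] r [-179.6    -0.    160.65] op 0.085 F [ 2.   0.2 -0.6] q [ 12.6 -20.5 -13.1  97.5  -0.3  32. ]
shift cm [-18.95 -22.    -0.33] turn [-0.007  0.002  0.702] max rows 5.62
```

>>> servo_tool:
  moves:
    - [[0,0,0,-2.4,-2.8,-0.05,8.5],[0,0,0,-2.4,-2.8,-0.05,8.5],[0,0,0,-2.4,-2.8,-0.05,8.5],[0,0,0,-2.4,-2.8,-0.05,8.5],[0,0,0,-2.4,-2.8,-0.05,8.5],[0,0,0,-2.4,-2.8,-0.05,8.5],[0,0,0.117,0,0,0,8.5],[0,0,0.117,0,0,0,8.5],[0,0,0.117,0,0,0,8.5],[0,0,0.117,0,0,0,8.5],[0,0,0.117,0,0,0,8.5],[0,0,0.117,0,0,0,8.5]]

```text
time: 2.15
ee_pos: [0.4342, -0.1504, 0.2271]
tcp_rot: [-179.6, 0.2, 118.4]
wrist_force: [-0.0, -0.2, 0.1]
opening: 0.0851
```

```bash
python3 g.py .459 -.193 .231 120.4
python3 - <<'E'
from h import *
c=imaging.calibration("wrist"); im=imaging.camera("wrist"); cv2.imwrite("pics/w1.png",im)
for P in [(.459,-.193,.173),(.413,-.121,.184),(.438,-.157,.113)]: print(proj("wrist",P,c).round(0))
E
```

```text
t 2.15 p [ 0.4342 -0.1504  0.2271] r [-1.7957e+02  1.5000e-01  1.1836e+02] op 0.0851 F [-0.  -0.2  0.1] q [-18.8  -7.3  -2.4  95.   -0.4  42.8]
shift cm [-4.93  0.15 -0.37] turn [-0.008  0.003 -0.036] max rows 1.18
[[274. 297.]]
[[263. 181.]]
[[272. 215.]]
```

View pics/w1.png

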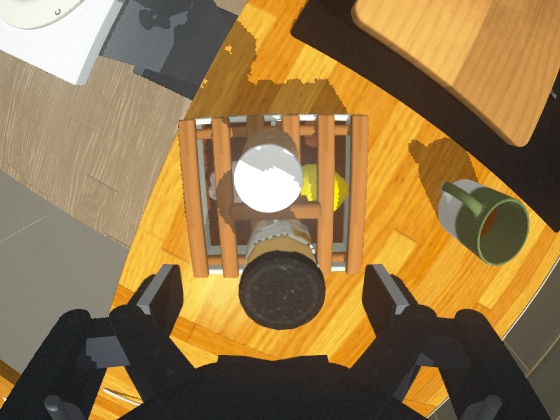

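The wrist view shows the white cap at about (268,178) and the black lid at (282,289), both within a few pixels of the prediction. I'll refine from these.

Run:
```python
from h import *
c=imaging.calibration("wrist"); im=cv2.imread("pics/w1.png")
print("honey",back("wrist",(282,289),.173,c).round(4),"spice",back("wrist",(268,178),.184,c).round(4))
# box rim corners / lid corners
for u in [(180,122),(367,116),(360,272),(194,277)]: print(back("wrist",u,.079,c).round(4))
crop(im,170,100,380,340,2.5,"w1c")
```

```text
honey [ 0.4607 -0.1848  0.173 ] spice [ 0.4149 -0.118   0.184 ]
[ 0.3276 -0.1283  0.079 ]
[ 0.4746 -0.0441  0.079 ]
[ 0.5517 -0.1795  0.079 ]
[ 0.403  -0.2652  0.079 ]
```

View pics/w1c.png

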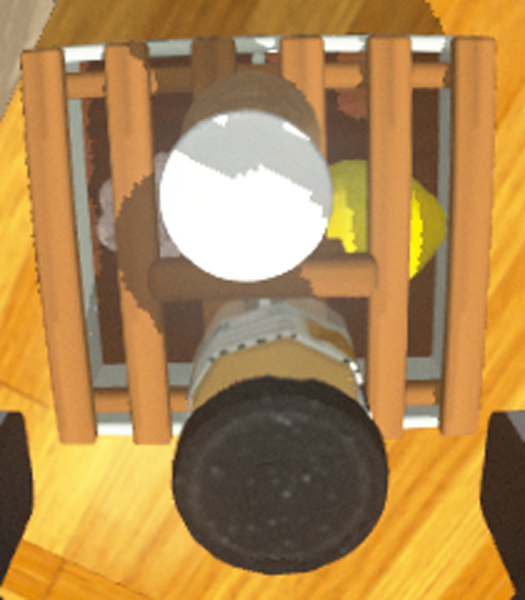

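I'll take honey at (0.460, -0.190). Now I move over it and descend.

```bash
python3 g.py .460 -.190 .231 120.4
```

```text
t 2.2 p [ 0.4342 -0.1503  0.2271] r [-1.7957e+02  1.5000e-01  1.1784e+02] op 0.0852 F [ 0.2  0.1 -0. ] q [-18.8  -7.3  -2.4  95.   -0.4  43.3]
shift cm [-4.71  0.43 -0.38] turn [-0.008  0.003 -0.045] max rows 1.13
```

>>> servo_tool:
  moves:
    - [[-0.008,0.003,-0.045,-2.36,0.2,-0.2,8.5],[0,0,0,-2.36,0.2,-0.2,8.5],[0,0,0,0,0,0,8.5],[0,0,0,0,0,0,8.5]]

```text
time: 2.53
ee_pos: [0.4612, -0.1904, 0.2309]
tcp_rot: [180.0, -0.1, 121.1]
wrist_force: [-0.4, -0.1, -0.0]
opening: 0.0849
```

```bash
python3 g.py .460 -.190 .142 120.4
```

```text
t 2.53 p [ 0.4612 -0.1904  0.2309] r [ 1.7997e+02 -8.0000e-02  1.2112e+02] op 0.0849 F [-0.4 -0.1 -0. ] q [-22.5  -2.    2.9  95.    0.1  36.4]
shift cm [ 0.09 -0.08  8.89] turn [ 0.001 -0.001  0.013] max rows 2.13
```

>>> servo_tool:
  moves:
    - [[0,0,0.013,0.09,-0.08,2.2,8.5],[0,0,0,0,0,2.2,8.5],[0,0,0,0,0,2.2,8.5],[0,0,0,0,0,2.2,8.5],[0,0,0,0,0,0,8.5],[0,0,0,0,0,0,8.5]]

```text
time: 3.03
ee_pos: [0.4587, -0.1879, 0.1404]
tcp_rot: [179.9, -0.1, 121.0]
wrist_force: [0.5, -0.2, 0.2]
opening: 0.085
```

```bash
python3 g.py .460 -.190 .142 120.4
python3 - <<'E'
from h import *
cv2.imwrite("pics/w2.png",imaging.camera("wrist"))
E
```

```text
t 3.03 p [ 0.4587 -0.1879  0.1404] r [ 1.7994e+02 -6.0000e-02  1.2101e+02] op 0.085 F [ 0.5 -0.2  0.2] q [-22.3  -3.3  -8.3  85.    0.1  36.7]
shift cm [-0.25 -0.   -0.16] turn [ 0.001 -0.001  0.011] max rows 0.09
```

View pics/w2.png

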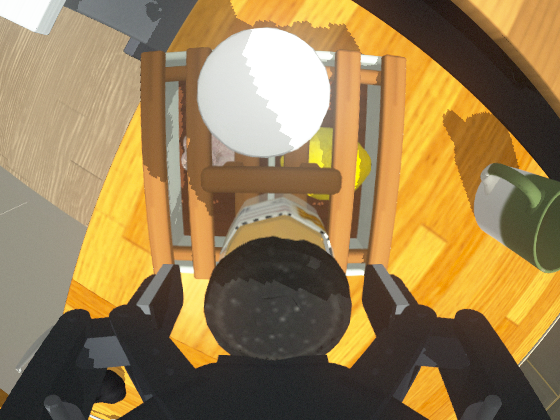

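Run:
```python
from h import *
c=imaging.calibration("wrist")
for z in (.173,.162): print(proj("wrist",(.4600,-.190,z),c),proj("wrist",(.4587,-.1879,z),c))
print(back("wrist",(278,300),.173,c))
a=np.linspace(0,6.28,60)
im=cv2.imread("pics/w2.png")
for z,col in [(.173,(0,255,0)),(.162,(255,255,0))]:
    P=np.c_[.460+.0315*np.cos(a),-.190+.0315*np.sin(a),0*a+z]
    cv2.polylines(im,[proj("wrist",P,c).astype(int)],True,col,1)
crop(im,140,180,420,420,2.5,"w2c")
```

```text
[[270.20263939 313.00959056]] [[270.10906825 308.06322281]]
[[270.31143017 298.70783928]] [[270.22604118 293.94483465]]
[ 0.45937708 -0.18292473  0.173     ]
```

View pics/w2c.png

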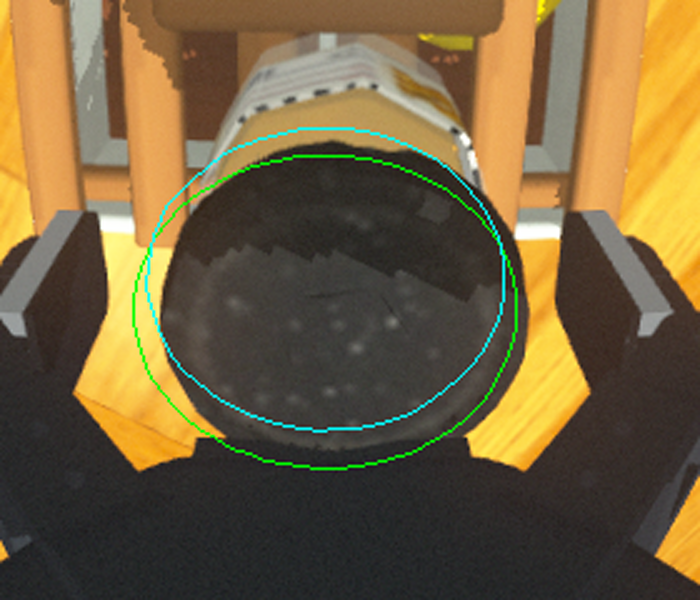

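The lid sits between the pads, about 3 mm to the right of the jaw centre. I'll shift by 0.25 cm and close.

>>> servo_tool:
  moves:
    - [[0,0,0.011,-0.05,0.28,-0.1,8.5],[0,0,0,0,0,0,8.5],[0,0,0,0,0,0,6.0],[0,0,0,0,0,0,5.5],[0,0,0,0,0,0,5.5],[0,0,0,0,0,0,5.5],[0,0,0,0,0,0,5.5],[0,0,0,0,0,0,5.5],[0,0,0,0,0,0,5.5],[0,0,0,0,0,0,5.5]]
  force: 40

```text
time: 3.92
ee_pos: [0.4634, -0.1871, 0.1468]
tcp_rot: [179.7, 0.2, 120.4]
wrist_force: [-0.4, 0.1, -0.6]
opening: 0.062
```

```bash
python3 g.py .460 -.190 .142 120.4
```

```text
t 3.92 p [ 0.4634 -0.1871  0.1468] r [179.74   0.19 120.41] op 0.062 F [-0.4  0.1 -0.6] q [-22.   -3.1  -7.4  85.3   0.1  37.5]
shift cm [-0.08 -0.44  0.48] turn [0.005 0.003 0.   ] max rows 0.11
```

>>> servo_tool:
  moves:
    - [[0,0,0,0,0,-1.0,5.5],[0,0,0,0,0,-2.0,5.5],[0,0,0,0,0,-3.0,5.5],[0,0,0,0,0,-2.0,5.5],[0,0,0,0,0,0,5.5],[0,0,0,0,0,0,5.5]]

```text
time: 4.42
ee_pos: [0.4614, -0.1865, 0.2299]
tcp_rot: [179.9, -0.0, 120.4]
wrist_force: [1.0, -0.4, -3.2]
opening: 0.0615
```

```bash
python3 g.py .365 -.04 .23 120.4;python3 - <<'E'
from h import *
cv2.imwrite("pics/w3.png",imaging.camera("wrist"))
E
```

```text
t 4.42 p [ 0.4614 -0.1865  0.2299] r [ 1.7990e+02 -2.0000e-02  1.2041e+02] op 0.0615 F [ 1.  -0.4 -3.2] q [-22.1  -2.3   2.5  94.8   0.1  37.5]
shift cm [ 1.751e+01 -9.000e-01 -1.000e-02] turn [ 0.002 -0.     0.   ] max rows 4.2
```

View pics/w3.png

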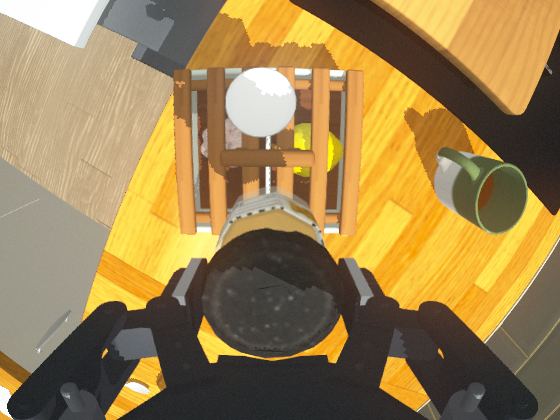

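The honey jar is held: 3.2 N on the wrist and a 62 mm opening. The spice jar is in the way, so I raise before crossing it.

>>> servo_tool:
  moves:
    - [[0,0,0,0,0,-3.0,5.5],[0,0,0,0,0,-3.0,5.5],[0,0,0,2.5,-0.12,-0.3,5.5],[0,0,0,3.0,-0.15,0,5.5],[0,0,0,3.0,-0.15,0,5.5],[0,0,0,3.0,-0.15,0,5.5],[0,0,0,3.0,-0.15,0,5.5],[0,0,0,2.5,-0.15,0,5.5],[0,0,0,0,0,0,5.5],[0,0,0,0,0,0,5.5]]

```text
time: 5.3
ee_pos: [0.3613, -0.0391, 0.2807]
tcp_rot: [-179.3, -0.9, 120.3]
wrist_force: [1.1, 0.0, -3.8]
opening: 0.062
```

```bash
python3 g.py .365 -.04 .072 120.4
```

```text
t 5.3 p [ 0.3613 -0.0391  0.2807] r [-179.31   -0.91  120.26] op 0.062 F [ 1.1  0.  -3.8] q [ -6.4 -17.5  -4.8 103.8   0.3  53.3]
shift cm [-0.6   0.53 20.86] turn [-0.012 -0.016 -0.002] max rows 5.0
```

>>> servo_tool:
  moves:
    - [[-0.012,-0.016,0,-0.3,0.26,2.0,5.5],[0,0,0,-0.3,0.26,3.0,5.5],[0,0,0,0,0,4.0,5.5],[0,0,0,0,0,4.0,5.5],[0,0,0,0,0,3.5,5.5],[0,0,0,0,0,1.5,5.5],[0,0,0,0,0,0,5.5],[0,0,0,0,0,0,5.5]]

```text
time: 5.97
ee_pos: [0.3677, -0.0444, 0.086]
tcp_rot: [-179.7, -0.1, 120.1]
wrist_force: [0.1, 0.4, -2.2]
opening: 0.0614
```

```bash
python3 g.py .365 -.04 .068 120.4
```

```text
t 5.97 p [ 0.3677 -0.0444  0.086 ] r [-1.7973e+02 -1.1000e-01  1.2015e+02] op 0.0614 F [ 0.1  0.4 -2.2] q [ -6.8 -20.4 -28.6  82.   -0.1  53. ]
shift cm [ 0.51 -0.01  1.8 ] turn [-0.005 -0.002 -0.004] max rows 0.43
```

>>> servo_tool:
  moves:
    - [[-0.005,-0.002,-0.004,0.5,0,0.9,5.5],[0,0,0,0,0,0.4,5.5],[0,0,0,0,0,0.2,5.5],[0,0,0,0,0,0,5.5],[0,0,0,0,0,0,5.5]]

```text
time: 6.38
ee_pos: [0.3678, -0.0415, 0.0747]
tcp_rot: [179.8, 0.2, 120.3]
wrist_force: [0.3, 0.2, -2.8]
opening: 0.062
```

>>> servo_tool:
  moves:
    - [[0,0,0,0,0,0.3,5.5],[0,0,0,0,0,0.2,5.5],[0,0,0,0,0,0.1,5.5],[0,0,0,0,0,0,5.5]]

```text
time: 6.72
ee_pos: [0.3694, -0.042, 0.0702]
tcp_rot: [179.7, 0.3, 120.3]
wrist_force: [-0.7, -0.3, -3.3]
opening: 0.0615
```

>>> servo_tool:
  moves:
    - [[0,0,0,0,0,0.25,5.5],[0,0,0,0,0,0,5.5]]

```text
time: 6.88
ee_pos: [0.3697, -0.0421, 0.068]
tcp_rot: [179.6, 0.3, 120.3]
wrist_force: [0.2, 0.1, -2.1]
opening: 0.062
```

>>> servo_tool:
  moves:
    - [[0.007,0.005,0,0,0,0.2,5.5],[0,0,0,0,0,0,5.5]]

```text
time: 7.05
ee_pos: [0.3708, -0.0425, 0.0685]
tcp_rot: [179.9, 0.2, 120.3]
wrist_force: [-0.6, -0.2, -2.7]
opening: 0.0614
```

>>> servo_tool:
  moves:
    - [[0,0,0,0,0,0.3,5.5],[0,0,0,0,0,0.0,5.5]]

```text
time: 7.22
ee_pos: [0.3719, -0.0433, 0.0684]
tcp_rot: [179.8, 0.4, 120.2]
wrist_force: [-0.1, -0.7, -3.6]
opening: 0.0618
```

>>> servo_tool:
  moves:
    - [[0,0,0,0,0,0.2,5.5],[0,0,0,0,0,0.0,5.5]]

```text
time: 7.38
ee_pos: [0.3726, -0.0438, 0.068]
tcp_rot: [179.7, 0.5, 120.2]
wrist_force: [-0.3, -0.2, -2.9]
opening: 0.0619
```

>>> servo_tool:
  moves:
    - [[0.005,0.005,0,0.1,-0.2,0.5,5.5]]

```text
time: 7.47
ee_pos: [0.3722, -0.0448, 0.0667]
tcp_rot: [179.8, 0.5, 120.2]
wrist_force: [-17.5, -7.8, 55.4]
opening: 0.0619
```

```bash
python3 g.py .368 -.0415 .068 120.4;python3 - <<'E'
from h import *
s=imaging.camera("scene");crop(s,170,130,330,290,4,"s4");t=imaging.camera("top");crop(t,190,170,340,300,4,"t4")
E
```

```text
t 7.47 p [ 0.3722 -0.0448  0.0667] r [179.83   0.52 120.21] op 0.0619 F [-17.5  -7.8  55.4] q [ -6.6 -20.2 -30.6  79.1  -0.3  53.2]
shift cm [ 0.5  -0.2  -0.14] turn [ 0.003  0.009 -0.003] max rows 0.12
```

View pics/s4.png

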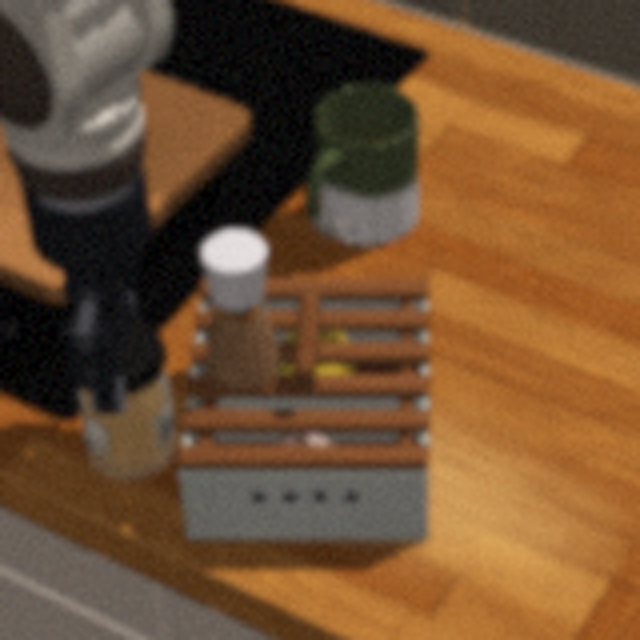

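The contact shows in the force, 55 N during the pressing row, so the jar is standing on the worktop. I'll relax, open and rise, and use smaller final steps from now on.

>>> servo_tool:
  moves:
    - [[0,0,0,0,0,-0.05,5.5],[0,0,0,0,0,0,8.5],[0,0,0,0,0,0,8.5],[0,0,0,0,0,0,8.5],[0,0,0,0,0,0,8.5],[0,0,0,0,0,-2,8.5],[0,0,0,0,0,-4,8.5],[0,0,0,0,0,-4,8.5],[0,0,0,0,0,-4,8.5],[0,0,0,0,0,-2.5,8.5],[0,0,0,0,0,0,8.5]]

```text
time: 8.48
ee_pos: [0.3681, -0.0431, 0.2332]
tcp_rot: [-179.7, 0.1, 120.2]
wrist_force: [0.8, 1.1, 0.6]
opening: 0.0852
```

```bash
python3 g.py .414 -.120 .235 120.4;python3 - <<'E'
from h import *
c=imaging.calibration("wrist"); im=imaging.camera("wrist"); cv2.imwrite("pics/w5.png",im)
print(proj("wrist",(.414,-.12,.184),c), proj("wrist",(.4385,-.156,.113),c))
E
```

```text
t 8.48 p [ 0.3681 -0.0431  0.2332] r [-1.7968e+02  9.0000e-02  1.2023e+02] op 0.0852 F [0.8 1.1 0.6] q [ -6.5 -19.1 -11.3  97.9  -0.3  53.3]
shift cm [-8.96  0.1  -0.16] turn [-0.006  0.002 -0.003] max rows 2.15
[[272.59306423 344.11540458]] [[275.86571917 331.21305913]]
```

View pics/w5.png

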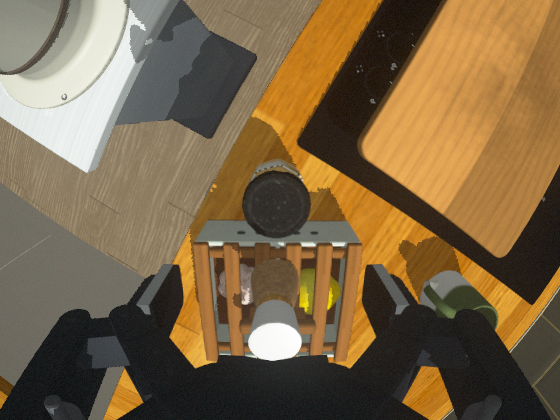

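The honey jar stands free, its lid at (277,203). The spice cap is at (275,338), as predicted. I go over to it.

>>> servo_tool:
  moves:
    - [[-0.005,0,0,-3,0.03,-0.5,8.5],[0,0,0,-3,0.03,0,8.5],[0,0,0,-2.8,0.03,0,8.5],[0,0,0,0,0,0,8.5],[0,0,0,0,0,0,8.5]]

```text
time: 8.95
ee_pos: [0.4142, -0.1206, 0.2309]
tcp_rot: [-179.7, -0.2, 120.4]
wrist_force: [-1.3, -0.1, -0.1]
opening: 0.0848
```

```bash
python3 g.py .414 -.120 .145 120.4;python3 - <<'E'
from h import *
c=imaging.calibration("wrist"); im=imaging.camera("wrist"); 
a=np.linspace(0,6.28,60)
P=np.c_[.414+.021*np.cos(a),-.120+.021*np.sin(a),0*a+.184]
cv2.polylines(im,[proj("wrist",P,c).astype(int)],True,(0,255,0),1)
cv2.imwrite("pics/w6.png",im)
E
```

```text
t 8.95 p [ 0.4142 -0.1206  0.2309] r [-179.73   -0.23  120.44] op 0.0848 F [-1.3 -0.1 -0.1] q [-16.2 -10.8  -5.1  96.1  -0.   43.4]
shift cm [0.03 0.05 8.59] turn [-0.005 -0.004  0.001] max rows 2.06
```

View pics/w6.png

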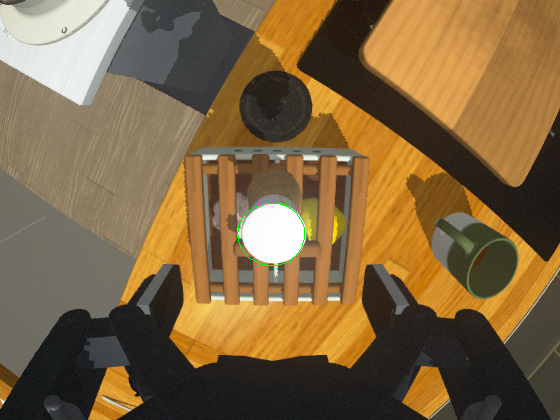

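The cap matches the drawn circle at (273,233). Now I descend and close.

>>> servo_tool:
  moves:
    - [[-0.005,-0.004,0,0.05,0.1,2.1,8.5],[0,0,0,0,0,2.1,8.5],[0,0,0,0,0,2.1,8.5],[0,0,0,0,0,1.9,8.5],[0,0,0,0,0,0,8.5],[0,0,0,0,0,0,8.5]]

```text
time: 9.5
ee_pos: [0.4115, -0.1153, 0.1423]
tcp_rot: [-179.9, -0.2, 120.6]
wrist_force: [-0.3, 0.0, 0.6]
opening: 0.0851
```

>>> servo_tool:
  moves:
    - [[0,0,0,0,0,0,5.0],[0,0,0,0,0,0,3.4],[0,0,0,0,0,0,3.4],[0,0,0,0,0,0,3.4],[0,0,0,0,0,0,3.4],[0,0,0,0,0,0,3.4],[0,0,0,0,0,0,3.4],[0,0,0,0,0,0,3.4]]
  force: 25

```text
time: 10.17
ee_pos: [0.4127, -0.1147, 0.147]
tcp_rot: [179.9, 0.0, 120.7]
wrist_force: [0.3, -0.2, -0.6]
opening: 0.041
```

```bash
python3 g.py .414 -.120 .145 120.4
```

```text
t 10.17 p [ 0.4127 -0.1147  0.147 ] r [1.7991e+02 1.0000e-02 1.2071e+02] op 0.041 F [ 0.3 -0.2 -0.6] q [-15.6 -12.7 -15.9  86.7   0.1  43.7]
shift cm [-0.52 -0.16  0.2 ] turn [0.002 0.    0.005] max rows 0.12
```

>>> servo_tool:
  moves:
    - [[0,0,0,0,0,-1.5,3.4],[0,0,0,0,0,-3,3.4],[0,0,0,0,0,-3,3.4],[0,0,0,0,0,-2,3.4],[0,0,0.12,0,0,0,3.4],[0,0,0.12,0,0,0,3.4],[0,0,0.12,0,0,0,3.4],[0,0,0.12,0,0,0,3.4],[0,0,0.12,0,0,0,3.4],[0,0,0.12,0,0,0,3.4],[0,0,0.12,0,0,0,3.4],[0,0,0,0,0,0,3.4]]

```text
time: 11.17
ee_pos: [0.4121, -0.1151, 0.2462]
tcp_rot: [-180.0, -0.1, 70.5]
wrist_force: [0.6, -0.2, -0.0]
opening: 0.041
```

```bash
python3 g.py .345 -.27 .24 30.4
```

```text
t 11.17 p [ 0.4121 -0.1151  0.2462] r [-1.7997e+02 -6.0000e-02  7.0530e+01] op 0.041 F [ 0.6 -0.2 -0. ] q [-15.7 -11.2  -3.7  97.5   0.1  93.8]
shift cm [-16.84  -1.17   0.6 ] turn [-0.001 -0.001  0.7  ] max rows 5.6
```

>>> servo_tool:
  moves:
    - [[0,0,0,-2.5,-0.17,0,3.4],[0,0,0,-3.5,-0.17,0,3.4],[0,0,0,-3.5,-0.17,0,3.4],[0,0,0,-3.5,-0.17,0,3.4],[0,0,0,-3,-0.17,0,3.4],[0,0,0.117,0,0,0,3.4],[0,0,0.117,0,0,0,3.4],[0,0,0.117,0,0,0,3.4],[0,0,0.117,0,0,0,3.4],[0,0,0.117,0,0,0,3.4],[0,0,0.117,0,0,0,3.4],[0,0,0,0,0,0,3.4]]

```text
time: 12.17
ee_pos: [0.3482, -0.2716, 0.2446]
tcp_rot: [-179.8, 0.0, 31.7]
wrist_force: [-0.4, 0.4, -1.9]
opening: 0.0409
```

```bash
python3 g.py .349 -.268 .068 30.4
python3 - <<'E'
from h import *
cv2.imwrite("pics/w7.png",imaging.camera("wrist"))
E
```

```text
t 12.17 p [ 0.3482 -0.2716  0.2446] r [-179.84    0.     31.71] op 0.0409 F [-0.4  0.4 -1.9] q [-3.800e+01 -9.300e+00 -2.300e+00  9.720e+01  1.000e-01  1.103e+02]
shift cm [ 0.25 -0.22 17.66] turn [-0.003  0.     0.023] max rows 4.23
```

View pics/w7.png

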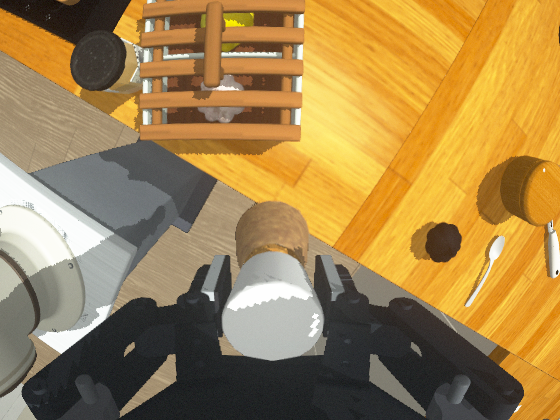

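>>> servo_tool:
  moves:
    - [[-0.003,0,0.023,0.56,0.39,2.0,3.4],[0,0,0,0,0,4.0,3.4],[0,0,0,0,0,4.0,3.4],[0,0,0,0,0,4.0,3.4],[0,0,0,0,0,2.0,3.4],[0,0,0,0,0,0,3.4],[0,0,0,0,0,0,3.4]]

```text
time: 12.8
ee_pos: [0.3562, -0.2723, 0.0801]
tcp_rot: [179.7, -0.1, 33.5]
wrist_force: [0.1, -0.6, -0.5]
opening: 0.0409
```

```bash
python3 g.py .355 -.272 .068 30.4
```

```text
t 12.8 p [ 0.3562 -0.2723  0.0801] r [ 1.7972e+02 -9.0000e-02  3.3500e+01] op 0.0409 F [ 0.1 -0.6 -0.5] q [-37.4  -9.6 -20.7  78.6  -0.  109.1]
shift cm [-0.09 -0.1   1.21] turn [ 0.005 -0.002  0.054] max rows 0.43
```

>>> servo_tool:
  moves:
    - [[0.005,-0.002,0.03,0,0,0.6,3.4],[0,0,0,0,0,0.3,3.4],[0,0,0,0,0,0.2,3.4]]

```text
time: 13.05
ee_pos: [0.3578, -0.2734, 0.0733]
tcp_rot: [179.8, -0.1, 32.3]
wrist_force: [0.1, 0.4, -0.7]
opening: 0.0409
```

>>> servo_tool:
  moves:
    - [[0,0,0,0,0,0.2,3.4]]

```text
time: 13.13
ee_pos: [0.3584, -0.2739, 0.0726]
tcp_rot: [179.7, -0.1, 32.4]
wrist_force: [-0.1, -1.0, -1.4]
opening: 0.041
```

>>> servo_tool:
  moves:
    - [[0,0,0,0,0,0.2,3.4]]

```text
time: 13.22
ee_pos: [0.359, -0.2743, 0.0717]
tcp_rot: [179.6, -0.1, 32.5]
wrist_force: [1.6, -0.9, -1.6]
opening: 0.041
```

>>> servo_tool:
  moves:
    - [[0.005,0,0,-0.1,-0.1,0.35,3.4]]

```text
time: 13.3
ee_pos: [0.3582, -0.2744, 0.0691]
tcp_rot: [179.8, -0.2, 32.6]
wrist_force: [-0.7, -0.3, -0.6]
opening: 0.0409
```

>>> servo_tool:
  moves:
    - [[0,0,0,-0.1,-0.1,0.3,3.4]]

```text
time: 13.38
ee_pos: [0.357, -0.2743, 0.0663]
tcp_rot: [179.7, -0.2, 32.6]
wrist_force: [0.3, 0.8, -0.3]
opening: 0.0411
```

>>> servo_tool:
  moves:
    - [[0,0,0,-0.05,0,0.2,3.4]]

```text
time: 13.47
ee_pos: [0.3572, -0.2745, 0.0661]
tcp_rot: [179.7, -0.3, 32.6]
wrist_force: [-4.8, 11.2, 33.6]
opening: 0.0409
```

Contact at 34 N. I release and rise.

>>> servo_tool:
  moves:
    - [[0,0,0,0,0,-0.05,3.4],[0,0,0,0,0,0,6],[0,0,0,0,0,0,8.5],[0,0,0,0,0,0,8.5],[0,0,0,0,0,0,8.5],[0,0,0,0,0,0,8.5],[0,0,0,0,0,-3,8.5],[0,0,0,0,0,-4,8.5],[0,0,0,0,0,-4,8.5],[0,0,0,0,0,-2.5,8.5],[0,0,0,0,0,0,8.5]]

```text
time: 14.38
ee_pos: [0.3537, -0.2728, 0.2042]
tcp_rot: [-180.0, -0.2, 32.7]
wrist_force: [0.0, -0.3, 0.2]
opening: 0.0849
```

```bash
python3 g.py .4385 -.156 .2 30.4
python3 - <<'E'
from h import *
t=imaging.camera("top");crop(t,180,150,360,300,4,"t8")
E
```

```text
t 14.38 p [ 0.3537 -0.2728  0.2042] r [-179.99   -0.18   32.71] op 0.0849 F [ 0.  -0.3  0.2] q [-37.8  -9.6  -7.1  92.5   0.2 109.5]
shift cm [13.44 -5.24  0.46] turn [-0.    -0.003  0.04 ] max rows 3.22
```

View pics/t8.png

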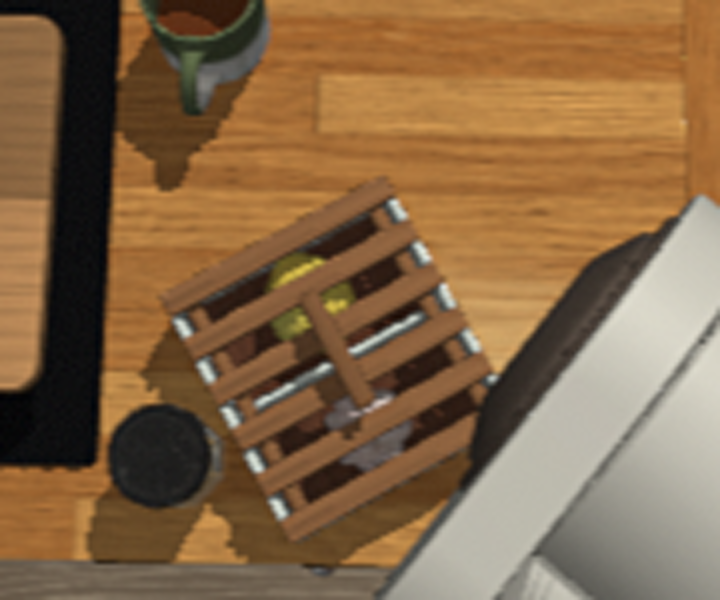

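The honey jar stands clear at crop (160,455), and the whole lid and handle are in view, from (307,300) to (365,400). I move above the handle.

>>> servo_tool:
  moves:
    - [[0,0,0.02,2.7,-1.05,-0.2,8.5],[0,0,0.02,2.7,-1.05,-0.1,8.5],[0,0,0,2.7,-1.1,0,8.5],[0,0,0,2.7,-1.1,0,8.5],[0,0,0,2.7,-1.1,0,8.5],[0,0,0,0,0,0,8.5],[0,0,0,0,0,0,8.5]]

```text
time: 15.02
ee_pos: [0.4432, -0.1522, 0.1979]
tcp_rot: [-179.6, 0.2, 30.1]
wrist_force: [-0.6, -0.3, 0.0]
opening: 0.0851
```

```bash
python3 g.py .4385 -.156 .1 30.4
python3 - <<'E'
from h import *
c=imaging.calibration("wrist"); im=imaging.camera("wrist")
f=lambda x,y:(180+x/4-.4,150+y/4-.4)
e=[back("top",f(303,297),.113),back("top",f(368,402),.113)]; print(e)
def box(cx,cy,yaw,hx,hy,z):
    a=np.radians(yaw);A=np.array([[np.cos(a),-np.sin(a)],[np.sin(a),np.cos(a)]])
    return np.array([[*(np.array([cx,cy])+A@np.array(v)),z] for v in [(hx,hy),(hx,-hy),(-hx,-hy),(-hx,hy)]])
for hx,hy,z,col in [(.087,.08,.079,(0,255,0)),(.039,.007,.113,(255,255,0))]:
    cv2.polylines(im,[proj("wrist",box(.4385,-.156,30.4,hx,hy,z),c).astype(int)],True,col,1)
cv2.imwrite("pics/w8.png",im)
E
```

```text
t 15.02 p [ 0.4432 -0.1522  0.1979] r [-1.7957e+02  1.6000e-01  3.0060e+01] op 0.0851 F [-0.6 -0.3  0. ] q [-19.1  -6.3  -4.8  91.9   0.2 130.9]
shift cm [-0.56  0.17  9.79] turn [-0.007  0.003 -0.006] max rows 2.35
[array([ 0.46917049, -0.13573372,  0.113     ]), array([ 0.4072675 , -0.17594112,  0.113     ])]
```

View pics/w8.png

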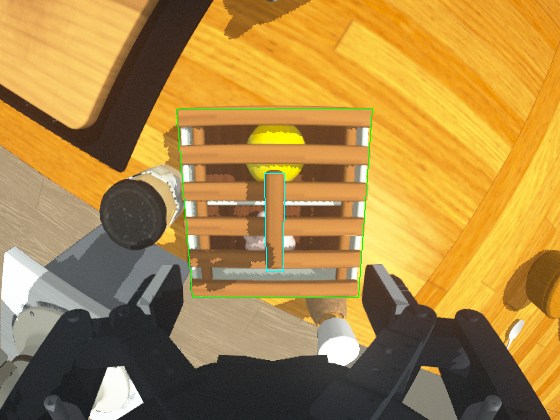

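The overlay matches the lid and the handle, so box centre (0.4385, -0.156) and yaw 30.4° are confirmed. Both jars stand upright, at (133,213) and (338,340). I descend on the handle.

>>> servo_tool:
  moves:
    - [[-0.007,0.003,-0.006,-0.4,0.17,2.5,8.5],[0,0,0,-0.2,0,3.0,8.5],[0,0,0,0,0,3.0,7],[0,0,0,0,0,1.5,6],[0,0,0,0,0,0.4,5],[0,0,0,0,0,0,5]]
  force: 60

```text
time: 15.57
ee_pos: [0.4347, -0.1605, 0.0872]
tcp_rot: [-179.9, 0.1, 30.1]
wrist_force: [0.1, -0.5, 0.1]
opening: 0.0499
```

```bash
python3 g.py .4385 -.156 .087 30.4
```

```text
t 15.57 p [ 0.4347 -0.1605  0.0872] r [-1.7992e+02  9.0000e-02  3.0110e+01] op 0.0499 F [ 0.1 -0.5  0.1] q [-20.3  -7.1 -17.8  79.5  -0.  129.6]
shift cm [ 0.56 -0.2   0.01] turn [-0.001  0.002 -0.005] max rows 0.13
```

>>> servo_tool:
  moves:
    - [[0,0,-0.005,0.55,-0.2,0.04,5],[0,0,0,0,0,0.04,3],[0,0,0,0,0,0.04,0.8],[0,0,0,0,0,0.04,0.8],[0,0,0,0,0,0.04,0.8],[0,0,0,0,0,0.04,0.8],[0,0,0,0,0,0.04,0.8],[0,0,0,0,0,0,0.8]]
  force: 60

```text
time: 16.23
ee_pos: [0.4401, -0.1573, 0.0887]
tcp_rot: [179.9, -0.1, 30.3]
wrist_force: [-0.5, 0.6, -1.5]
opening: 0.0131
```

```bash
python3 g.py .4385 -.156 .087 30.4
```

```text
t 16.23 p [ 0.4401 -0.1573  0.0887] r [ 1.7986e+02 -9.0000e-02  3.0340e+01] op 0.0131 F [-0.5  0.6 -1.5] q [-19.6  -6.9 -17.4  79.3  -0.  130. ]
shift cm [-0.08 -0.19  0.17] turn [ 0.003 -0.002 -0.001] max rows 0.05
```

The handle is gripped at a 13 mm opening. Fitted pose: (0.4401, -0.1573, 0.0887), yaw 30.3°. I lift straight up.

>>> servo_tool:
  moves:
    - [[0,0,0,0,0,-1,0.8],[0,0,0,0,0,-1.5,0.8],[0,0,0,0,0,-3,0.8],[0,0,0,0,0,-3,0.8],[0,0,0,0,0,-3,0.8],[0,0,0,0,0,-2,0.8],[0,0,0,0,0,0,0.8]]

```text
time: 16.82
ee_pos: [0.4376, -0.1562, 0.2304]
tcp_rot: [-179.9, 0.1, 30.4]
wrist_force: [0.9, -0.3, -2.1]
opening: 0.0128
```

```bash
python3 g.py .46 -.388 .22 0
python3 - <<'E'
from h import *
cv2.imwrite("pics/w9.png",imaging.camera("wrist"))
E
```

```text
t 16.82 p [ 0.4376 -0.1562  0.2304] r [-1.7991e+02  9.0000e-02  3.0360e+01] op 0.0128 F [ 0.9 -0.3 -2.1] q [-19.6  -6.6  -1.4  95.3  -0.  130. ]
shift cm [-9.78 21.14  1.02] turn [-0.001  0.002  0.53 ] max rows 5.07
```

View pics/w9.png

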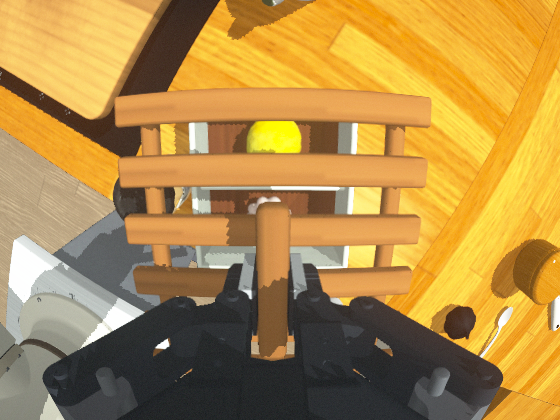

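The lid is held level and the box is open beneath, lemon at (274,138) and garlic at (265,203). I carry the lid to the right.

>>> servo_tool:
  moves:
    - [[0,0,0,-1.0,2.2,0,0.8],[0,0,0,-1.4,3.0,0,0.8],[0,0,0,-1.4,3.0,0,0.8],[0,0,0,-1.4,3.0,0,0.8],[0,0,0,-1.4,3.0,0,0.8],[0,0,0,-1.4,3.0,0,0.8],[0,0,0,-1.2,2.5,0,0.8],[0,0,0.1,0,0,0,0.8],[0,0,0.1,0,0,0,0.8],[0,0,0.1,0,0,0,0.8],[0,0,0.1,0,0,0,0.8],[0,0,0.1,0,0,0,0.8]]

```text
time: 17.87
ee_pos: [0.4542, -0.3814, 0.2062]
tcp_rot: [-179.0, 1.2, 0.8]
wrist_force: [0.5, -0.6, -1.8]
opening: 0.0127
```

```bash
python3 g.py .46 -.388 .06 0
```

```text
t 17.87 p [ 0.4542 -0.3814  0.2062] r [-179.04    1.21    0.8 ] op 0.0127 F [ 0.5 -0.6 -1.8] q [-4.000e+01  1.220e+01  1.540e+01  9.470e+01 -1.000e-01  1.392e+02]
shift cm [ 0.88  0.91 14.6 ] turn [-0.017  0.021  0.014] max rows 3.5
```

>>> servo_tool:
  moves:
    - [[-0.017,0.021,0.014,0.45,0.4,1,0.8],[0,0,0,0.45,0.4,2,0.8],[0,0,0,0,0,3,0.8],[0,0,0,0,0,3,0.8],[0,0,0,0,0,3,0.8],[0,0,0,0,0,2,0.8],[0,0,0,0,0,0,0.8]]

```text
time: 18.45
ee_pos: [0.4589, -0.3863, 0.0486]
tcp_rot: [-179.6, 0.5, -0.5]
wrist_force: [-0.2, 0.4, -2.9]
opening: 0.0129
```

```bash
python3 g.py .46 -.388 .03 0;python3 - <<'E'
from h import *
cv2.imwrite("pics/w10.png",imaging.camera("wrist"))
t=imaging.camera("top"); crop(t,200,150,460,300,3,"t10")
E
```

```text
t 18.45 p [ 0.4589 -0.3863  0.0486] r [-179.62    0.5    -0.54] op 0.0129 F [-0.2  0.4 -2.9] q [-40.1  12.7  -1.4  76.5  -0.  140.5]
shift cm [0.13 0.18 1.86] turn [-0.007  0.009 -0.009] max rows 0.45
```

View pics/w10.png

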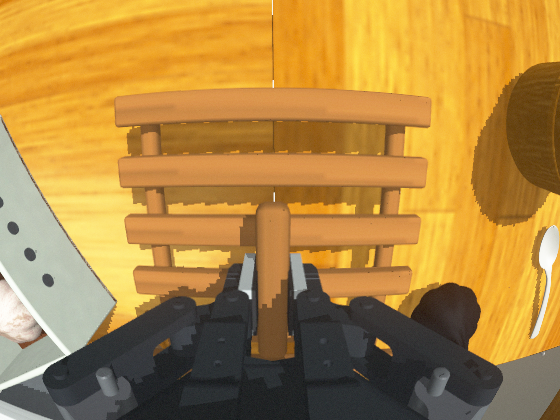

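View pics/t10.png

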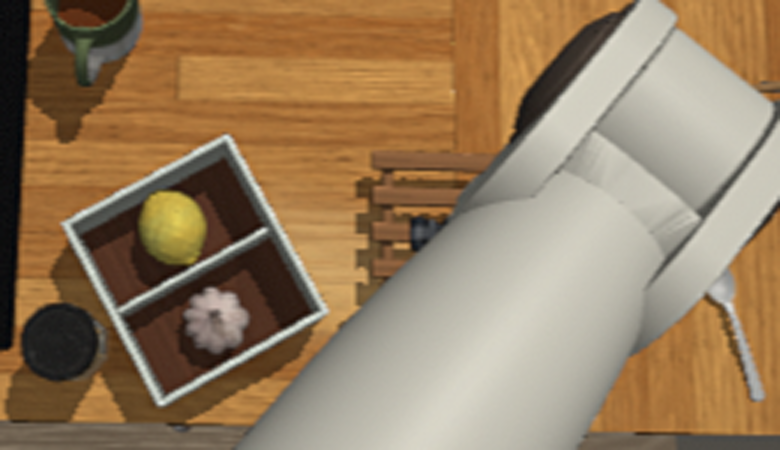

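>>> servo_tool:
  moves:
    - [[-0.007,0.009,-0.009,0.1,-0.4,0.8,0.8],[0,0,0,0,0,0.5,0.8],[0,0,0,0,0,0.25,0.8]]

```text
time: 18.8
ee_pos: [0.4631, -0.385, 0.042]
tcp_rot: [179.6, -0.5, -0.0]
wrist_force: [-0.1, -0.3, -1.8]
opening: 0.0126
```

>>> servo_tool:
  moves:
    - [[0,0,0,0,0,0.3,0.8]]

```text
time: 18.88
ee_pos: [0.4637, -0.3856, 0.0403]
tcp_rot: [179.5, -0.6, -0.0]
wrist_force: [-0.4, -0.8, -2.3]
opening: 0.0126
```

>>> servo_tool:
  moves:
    - [[0,0,0,0,0,0.25,0.8]]

```text
time: 18.97
ee_pos: [0.4642, -0.3861, 0.0386]
tcp_rot: [179.5, -0.6, -0.0]
wrist_force: [0.6, 0.1, -2.2]
opening: 0.0127
```

>>> servo_tool:
  moves:
    - [[0.006,-0.008,0,0,-0.1,0.4,0.8],[0,0,0,0,-0.1,0.4,0.8]]

```text
time: 19.13
ee_pos: [0.465, -0.385, 0.0319]
tcp_rot: [179.7, -0.3, -0.1]
wrist_force: [0.3, 0.0, -2.4]
opening: 0.0129
```

>>> servo_tool:
  moves:
    - [[0,0,0,0,-0.05,0.35,0.8]]

```text
time: 19.22
ee_pos: [0.4652, -0.3847, 0.0286]
tcp_rot: [179.7, -0.3, -0.1]
wrist_force: [-12.7, 7.6, 51.1]
opening: 0.0129
```

>>> servo_tool:
  moves:
    - [[0,0,0,0,-0.05,0.3,0.8]]

```text
time: 19.3
ee_pos: [0.4653, -0.3847, 0.0286]
tcp_rot: [179.6, -0.3, -0.1]
wrist_force: [-17.5, 10.1, 46.0]
opening: 0.0129
```

Contact at z 0.0286, as expected. I release and rise.

>>> servo_tool:
  moves:
    - [[0,0,0,0,0,-0.05,0.8],[0,0,0,0,0,0,2.5],[0,0,0,0,0,0,4.5],[0,0,0,0,0,0,4.5],[0,0,0,0,0,0,4.5],[0,0,0,0,0,-2,4.5],[0,0,0,0,0,-4,4.5],[0,0,0,0,0,-4,8.5],[0,0,0,0,0,-4,8.5],[0,0,0,0,0,-4,8.5],[0,0,0,0,0,0,8.5]]

```text
time: 20.22
ee_pos: [0.4626, -0.3818, 0.2124]
tcp_rot: [179.9, 0.0, -0.1]
wrist_force: [1.8, -1.8, 1.3]
opening: 0.0851
```

Run:
```python
from h import *
st()
f=lambda x,y:(200+x/3-.4,150+y/3-.4)
print("garlic", back("top",f(216,318),.05).round(4), back("top",f(216,320),.028).round(4),"lemon",back("top",f(173,228),.04).round(3))
def rel(p):
    d=np.array(p[:2])-[.4385,-.156]; a=np.radians(30.4); return np.array([np.cos(a)*d[0]+np.sin(a)*d[1],-np.sin(a)*d[0]+np.cos(a)*d[1]]).round(4)
print(rel(back("top",f(216,320),.028)))
print("rim",[back("top",f(*u),.07).round(4) for u in [(228,137),(327,312),(162,404),(64,222)]],np.mean([back("top",f(*u),.07) for u in [(228,137),(327,312),(162,404),(64,222)]],0))
```

```text
t 20.22 p [ 0.4626 -0.3818  0.2124] r [ 1.7987e+02  1.0000e-02 -1.0000e-01] op 0.0851 F [ 1.8 -1.8  1.3] q [-3.950e+01  1.150e+01  1.530e+01  9.370e+01 -1.000e-01  1.406e+02]
garlic [ 0.3979 -0.1754  0.05  ] [ 0.3975 -0.1751  0.028 ] lemon [ 0.475 -0.137  0.04 ]
[-0.0451  0.0043]
rim [array([ 0.5493, -0.1826,  0.07  ]), array([ 0.4034, -0.267 ,  0.07  ]), array([ 0.3265, -0.1332,  0.07  ]), array([ 0.4742, -0.0471,  0.07  ])] [ 0.4383508 -0.1574869  0.07     ]
```

The lid is off. The bulb in the near bay is pale purple-white with its neck up, at crop (216,318), so it is the garlic, not the black look-alike. The lemon is in the far bay at (173,228). I'll check with an enlarged wrist view over the box.

>>> servo_tool:
  moves:
    - [[0,0,-0.1,0,0,0,8.5],[0,0,-0.11,0,0,0,8.5],[0,0,-0.11,0,0,0,8.5],[0,0,-0.11,0,0,0,8.5],[0,0,-0.1,0,0,0,8.5],[0,0,0,0,0,0,8.5]]

```text
time: 20.72
ee_pos: [0.4645, -0.3831, 0.2156]
tcp_rot: [179.6, -0.1, 31.7]
wrist_force: [-0.6, -0.6, -1.0]
opening: 0.0851
```

```bash
python3 g.py .398 -.175 .2 30.4
```

```text
t 20.72 p [ 0.4645 -0.3831  0.2156] r [ 1.7956e+02 -5.0000e-02  3.1670e+01] op 0.0851 F [-0.6 -0.6 -1. ] q [-3.950e+01  1.150e+01  1.560e+01  9.370e+01 -1.000e-01  1.089e+02]
shift cm [  5.27 -21.21   1.4 ] turn [ 0.008 -0.001  0.022] max rows 5.09
```

>>> servo_tool:
  moves:
    - [[0.008,0,0.02,0.75,-3.0,0.1,8.5],[0,0,0,0.75,-3.0,0.1,8.5],[0,0,0,0.75,-3.0,0.1,8.5],[0,0,0,0.75,-3.0,0.1,8.5],[0,0,0,0.75,-3.0,0.1,8.5],[0,0,0,0.75,-3.0,0.1,8.5],[0,0,0,0.75,-3.0,0.1,8.5],[0,0,0,0,0,0,8.5],[0,0,0,0,0,0,8.5]]

```text
time: 21.47
ee_pos: [0.4014, -0.1676, 0.2032]
tcp_rot: [-179.7, 0.0, 28.5]
wrist_force: [0.3, -0.1, -1.5]
opening: 0.0853
```

```bash
python3 g.py .398 -.175 .1 30.4
python3 - <<'E'
from h import *
c=imaging.calibration("wrist"); im=imaging.camera("wrist")
a=np.linspace(0,6.28,60)
P=np.c_[.3977+.028*np.cos(a),-.175+.028*np.sin(a),0*a+.028]
cv2.polylines(im,[proj("wrist",P,c).astype(int)],True,(0,255,0),1)
print(proj("wrist",(.3977,-.175,.062),c))
crop(im,110,40,430,300,2.5,"w11")
E
```

```text
t 21.47 p [ 0.4014 -0.1676  0.2032] r [-1.7974e+02  2.0000e-02  2.8460e+01] op 0.0853 F [ 0.3 -0.1 -1.5] q [-2.280e+01 -1.100e+01 -8.300e+00  9.290e+01  1.000e-01  1.288e+02]
shift cm [-0.65  0.54 10.31] turn [-0.004  0.    -0.034] max rows 2.47
[[278.70983451 205.33577529]]
```

View pics/w11.png

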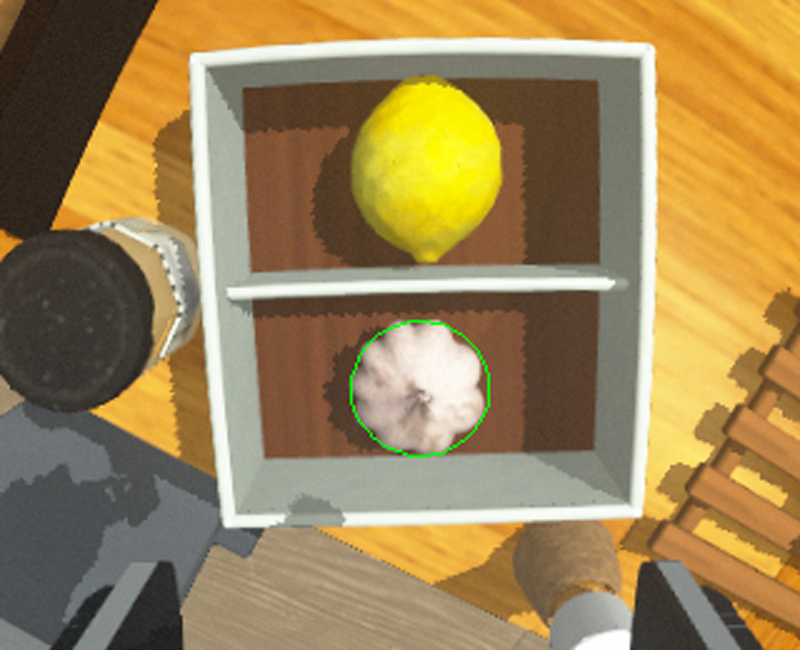

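The pale garlic fills the predicted circle, crop (420,388), with its neck up. I descend, bringing the opening to 7.5 cm.

>>> servo_tool:
  moves:
    - [[-0.004,0,-0.034,-0.4,0.54,2.5,8.0],[0,0,0,0,0,3,7.5],[0,0,0,0,0,3,7.5],[0,0,0,0,0,3,7.5],[0,0,0,0,0,2,7.5],[0,0,0,0,0,0,7.5]]
  force: 20

```text
time: 22.02
ee_pos: [0.4032, -0.18, 0.0641]
tcp_rot: [179.8, -0.1, 29.7]
wrist_force: [-0.2, -0.1, -0.3]
opening: 0.0751
```

```bash
python3 g.py .398 -.175 .009 30.4
python3 - <<'E'
from h import *
im=imaging.camera("wrist"); cv2.imwrite("pics/w12.png",im)
E
```

```text
t 22.02 p [ 0.4032 -0.18    0.0641] r [ 1.7977e+02 -1.2000e-01  2.9660e+01] op 0.0751 F [-0.2 -0.1 -0.3] q [-24.  -10.2 -23.   76.9  -0.  126.3]
shift cm [-0.22 -0.71  5.51] turn [ 0.004 -0.002 -0.013] max rows 1.32
```

View pics/w12.png

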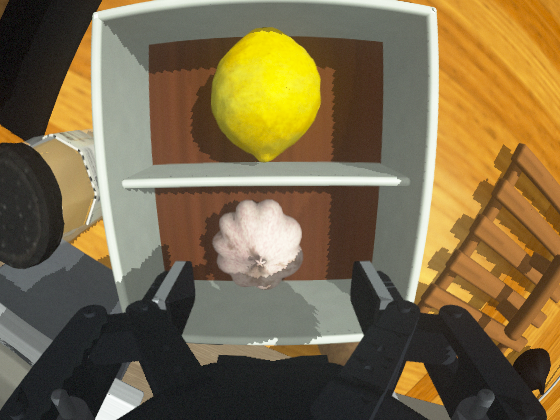

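>>> servo_tool:
  moves:
    - [[0.004,0,-0.013,-0.2,-0.7,1.5,7.5],[0,0,0,0,0,1.8,7.5],[0,0,0,0,0,1.4,7.5],[0,0,0,0,0,0.4,7.5],[0,0,0,0,0,0.1,7.5]]

```text
time: 22.48
ee_pos: [0.403, -0.1794, 0.0199]
tcp_rot: [179.6, -0.4, 30.0]
wrist_force: [-0.2, 0.7, 0.3]
opening: 0.0751
```

```bash
python3 g.py .398 -.175 .009 30.4
```

```text
t 22.48 p [ 0.403  -0.1794  0.0199] r [179.56  -0.42  30.02] op 0.0751 F [-0.2  0.7  0.3] q [-2.410e+01 -9.300e+00 -2.730e+01  7.150e+01  1.000e-01  1.259e+02]
shift cm [-0.22 -0.64  1.09] turn [ 0.008 -0.007 -0.007] max rows 0.26
```

>>> servo_tool:
  moves:
    - [[0.008,-0.007,-0.007,-0.2,-0.4,0.5,7.5],[0,0,0,-0.05,-0.3,0.4,7.5],[0,0,0,-0.05,-0.2,0.3,7.5],[0,0,0,0,0,0.1,7.5]]

```text
time: 22.82
ee_pos: [0.3977, -0.1743, 0.0102]
tcp_rot: [179.8, -0.1, 30.4]
wrist_force: [0.2, 0.3, -0.3]
opening: 0.0749
```

```bash
python3 g.py .398 -.175 .009 30.4
```

```text
t 22.82 p [ 0.3977 -0.1743  0.0102] r [ 1.7983e+02 -1.4000e-01  3.0350e+01] op 0.0749 F [ 0.2  0.3 -0.3] q [-23.7  -9.5 -28.6  70.8   0.  126. ]
shift cm [-0.01  0.08  0.12] turn [ 0.003 -0.002 -0.001] max rows 0.03
```

>>> servo_tool:
  moves:
    - [[0,0,0,0,0,0.1,6.5],[0,0,0,0,0,0.08,5.0],[0,0,0,0,0,0.06,4.6],[0,0,0,0,0,0.06,4.6],[0,0,0,0,0,0.06,4.6],[0,0,0,0,0,0.06,4.6]]
  force: 20

```text
time: 23.32
ee_pos: [0.3982, -0.1744, 0.009]
tcp_rot: [179.7, -0.2, 30.4]
wrist_force: [-2.1, 1.5, 5.6]
opening: 0.051
```

>>> servo_tool:
  moves:
    - [[0,0,0,0,0,0.05,4.6],[0,0,0,0,0,0.05,4.6]]

```text
time: 23.48
ee_pos: [0.3981, -0.1744, 0.009]
tcp_rot: [179.7, -0.2, 30.4]
wrist_force: [-3.3, 0.6, 6.3]
opening: 0.0511
```

Closed on the bulb at 51 mm. I lift gently and check.

>>> servo_tool:
  moves:
    - [[0,0,0,0,0,-0.6,4.6],[0,0,0,0,0,-1.5,4.6],[0,0,0,0,0,-3,4.6],[0,0,0,0,0,-3.5,4.6],[0,0,0,0,0,-3.5,4.6],[0,0,0,0,0,-3.5,4.6],[0,0,0,0,0,-3,4.6],[0,0,0,0,0,0,4.6]]

```text
time: 24.15
ee_pos: [0.3949, -0.1728, 0.2031]
tcp_rot: [179.9, -0.1, 30.4]
wrist_force: [0.5, -0.2, 1.4]
opening: 0.0509
```

```bash
python3 g.py .55 .207 .2 30.4
python3 - <<'E'
from h import *
from scipy.optimize import least_squares
im=imaging.camera("wrist"); cv2.imwrite("pics/w13.png",im)
tc=np.array([(211,237),(667,250),(650,570),(173,556)])/3.4+[0,80]
sc=np.array([(348,113),(624,218),(474,366),(186,234)])/3.2+[40,90]  # far-left, far-right, near-right, near-left
ct,cs=imaging.calibration("top"),imaging.calibration("scene")
def P(v):
    a=v[3];A=np.array([[np.cos(a),-np.sin(a)],[np.sin(a),np.cos(a)]])
    return np.array([[*(v[:2]+A@np.array(w)),v[2]] for w in [(.12,.17),(.12,-.17),(-.12,-.17),(-.12,.17)]])
r=least_squares(lambda v:np.r_[(proj("top",P(v),ct)-tc).ravel(),(proj("scene",P(v),cs)-sc).ravel()],[.55,.2,.05,0],loss='soft_l1')
print(r.x.round(4),np.degrees(r.x[3]),r.fun.round(1))
for z in (.03,.04,.05,.06): print(z,np.mean([back("top",u,z,ct) for u in tc],0).round(3),np.mean([back("scene",u,z,cs) for u in sc],0).round(3))
E
```

```text
t 24.15 p [ 0.3949 -0.1728  0.2031] r [ 1.7987e+02 -9.0000e-02  3.0380e+01] op 0.0509 F [ 0.5 -0.2  1.4] q [-23.6 -11.9  -9.1  92.6  -0.  126. ]
shift cm [ 32.59 -24.92   0.3 ] turn [ 0.002 -0.002 -0.   ] max rows 7.81
[ 0.533   0.1931  0.0833 -0.0054] -0.30727341611199754 [ 0.9  0.4 -0.1 -0.2 -1.1 -0.2  0.   0.6  2.3  0.5  0.8 -1.  -0.8 -1.8
 -0.3  0.9]
0.03 [0.544 0.214 0.03 ] [0.581 0.246 0.03 ]
0.04 [0.542 0.21  0.04 ] [0.572 0.236 0.04 ]
0.05 [0.54  0.206 0.05 ] [0.562 0.226 0.05 ]
0.06 [0.538 0.202 0.06 ] [0.553 0.217 0.06 ]
```

View pics/w13.png

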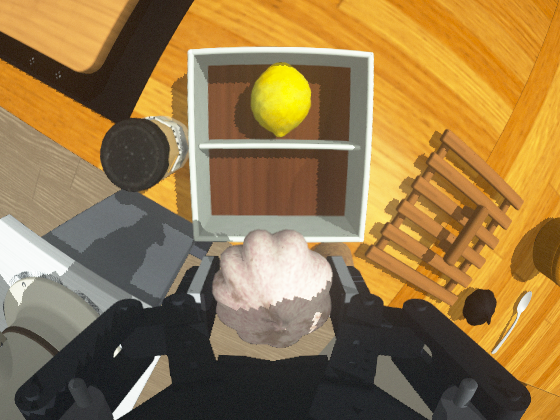

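The garlic is held upright, and the lemon stays in the box at (280,100). The board fit gives a centre of about (0.533, 0.193) with its top near z 0.083. I turn and carry the garlic over, then refine from the wrist view.

>>> servo_tool:
  moves:
    - [[0,0,-0.1,0,0,-0.5,4.6],[0,0,-0.12,0,0,-0.5,4.6],[0,0,-0.12,0,0,-0.5,4.6],[0,0,-0.12,0,0,-0.5,4.6],[0,0,-0.12,0,0,-0.5,4.6],[0,0,-0.12,0,0,0,4.6],[0,0,-0.12,0,0,0,4.6],[0,0,-0.12,0,0,0,4.6],[0,0,-0.12,0,0,0,4.6],[0,0,-0.1,0,0,0,4.6],[0,0,0,0,0,0,4.6]]

```text
time: 25.12
ee_pos: [0.3928, -0.1718, 0.2167]
tcp_rot: [-179.5, -0.3, 99.7]
wrist_force: [0.2, 0.4, -0.1]
opening: 0.0508
```

```bash
python3 g.py .533 .193 .22 100
```

```text
t 25.12 p [ 0.3928 -0.1718  0.2167] r [-179.49   -0.34   99.72] op 0.0508 F [ 0.2  0.4 -0.1] q [-23.6 -11.2  -7.   94.8   0.   56.7]
shift cm [33.59 19.98 -0.31] turn [-0.009 -0.006 -0.005] max rows 8.05
```

>>> servo_tool:
  moves:
    - [[-0.009,-0.006,0,2,1.2,0,4.6],[0,0,0,3.2,1.9,0,4.6],[0,0,0,3.2,1.9,0,4.6],[0,0,0,3.2,1.9,0,4.6],[0,0,0,3.2,1.9,0,4.6],[0,0,0,3.2,1.9,0,4.6],[0,0,0,3.2,1.9,0,4.6],[0,0,0,3.2,1.9,0,4.6],[0,0,0,3.2,1.9,0,4.6],[0,0,0,2,1.2,0,4.6],[0,0,0,0,0,0,4.6],[0,0,0,0,0,0,4.6]]

```text
time: 26.12
ee_pos: [0.5243, 0.163, 0.2039]
tcp_rot: [-179.3, 0.0, 96.9]
wrist_force: [-0.2, -0.4, 0.6]
opening: 0.0508
```

```bash
python3 g.py .533 .193 .2 100
python3 - <<'E'
from h import *
c=imaging.calibration("wrist"); im=imaging.camera("wrist"); cv2.imwrite("pics/w14raw.png",im)
import pickle; pickle.dump(c,open("c14.pkl","wb"))
for z,x,y,col in [(.083,.533,.193,(0,255,0)),(.06,.542,.205,(255,0,0))]:
    e=np.linspace(-1,1,40); P=[]
    for s in (1,-1): P.append(np.c_[x+.12*e,y+s*.17+0*e,0*e+z]); P.append(np.c_[x+s*.12+0*e,y+.17*e,0*e+z])
    for p in P: cv2.polylines(im,[proj("wrist",p,c).astype(int)],False,col,1)
cv2.imwrite("pics/w14.png",im)
E
```

```text
t 26.12 p [0.5243 0.163  0.2039] r [-1.7934e+02  3.0000e-02  9.6870e+01] op 0.0508 F [-0.2 -0.4  0.6] q [1.720e+01 5.000e+00 7.100e+00 9.270e+01 1.000e-01 1.004e+02]
shift cm [2.87 1.23 0.37] turn [-0.011  0.    -0.055] max rows 0.69
```

View pics/w14.png

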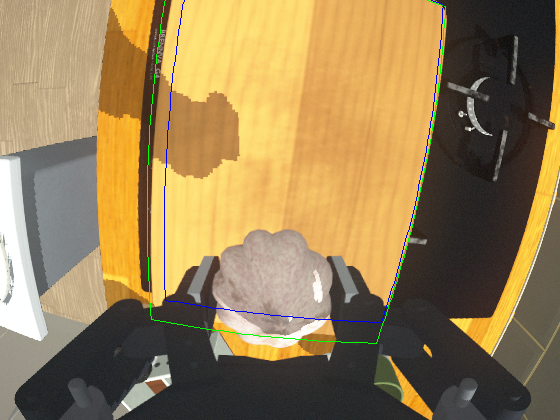

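Run:
```python
from h import *
im=cv2.imread("pics/w14.png"); crop(im,130,180,460,400,2.4,"w14c")
```

```text
(no output)
```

View pics/w14c.png

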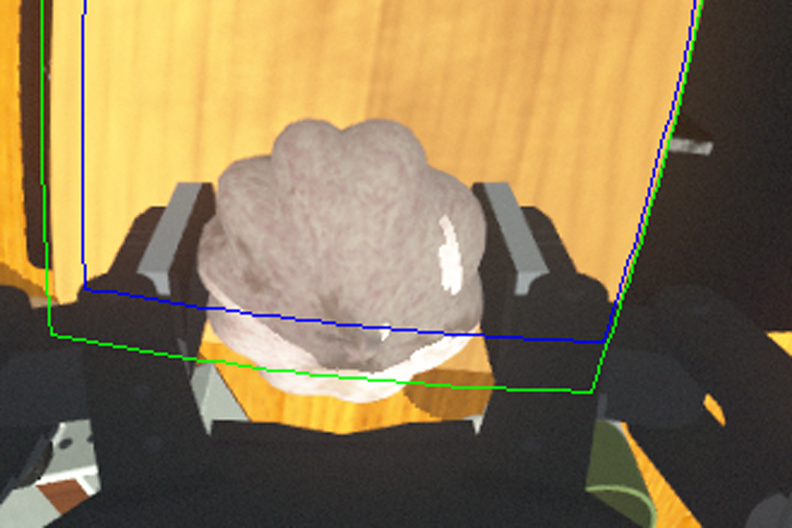

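The board edges lie between the two model outlines, about a quarter of the way from the green one. That puts its top near z 0.078 and its centre near (0.535, 0.195). I move over it and lower.

```bash
python3 g.py .535 .195 .2 97
```

```text
t 26.17 p [0.5241 0.1626 0.2037] r [-1.7933e+02  2.0000e-02  9.6860e+01] op 0.051 F [-0.6 -0.1 -1. ] q [1.720e+01 5.000e+00 7.000e+00 9.270e+01 1.000e-01 1.003e+02]
shift cm [3.09 1.47 0.35] turn [-0.012  0.    -0.002] max rows 0.74
```

>>> servo_tool:
  moves:
    - [[-0.012,0,0,1.1,0.5,0,4.6],[0,0,0,1.1,0.5,0,4.6],[0,0,0,1.1,0.5,0,4.6],[0,0,0,0,0,2,4.6],[0,0,0,0,0,3,4.6],[0,0,0,0,0,2.5,4.6],[0,0,0,0,0,0,4.6]]

```text
time: 26.75
ee_pos: [0.5379, 0.1996, 0.1288]
tcp_rot: [179.6, -0.1, 96.3]
wrist_force: [-1.2, -0.4, -0.9]
opening: 0.051
```

```bash
python3 g.py .535 .195 .08 97
```

```text
t 26.75 p [0.5379 0.1996 0.1288] r [ 1.7955e+02 -8.0000e-02  9.6260e+01] op 0.051 F [-1.2 -0.4 -0.9] q [ 20.4   6.9   0.9  83.5  -0.  104.1]
shift cm [-0.43 -0.38  4.87] turn [ 0.008 -0.001 -0.013] max rows 1.17
```

>>> servo_tool:
  moves:
    - [[0.008,0,-0.01,-0.2,-0.2,1.3,4.6],[0,0,0,-0.15,-0.15,1.3,4.6],[0,0,0,-0.1,-0.1,0.7,4.6],[0,0,0,0,0,0.2,4.6]]

```text
time: 27.08
ee_pos: [0.5351, 0.1955, 0.0955]
tcp_rot: [179.9, -0.1, 96.7]
wrist_force: [-0.2, 0.2, 0.1]
opening: 0.0512
```

```bash
python3 g.py .535 .195 .08 97
python3 - <<'E'
from h import *
s=imaging.camera("scene"); crop(s,40,90,290,240,3.2,"s15")
E
```

```text
t 27.08 p [0.5351 0.1955 0.0955] r [ 1.7986e+02 -1.2000e-01  9.6710e+01] op 0.0512 F [-0.2  0.2  0.1] q [ 2.000e+01  7.000e+00 -2.800e+00  8.010e+01  1.000e-01  1.033e+02]
shift cm [-0.05 -0.02  1.55] turn [ 0.002 -0.002 -0.005] max rows 0.37
```

View pics/s15.png

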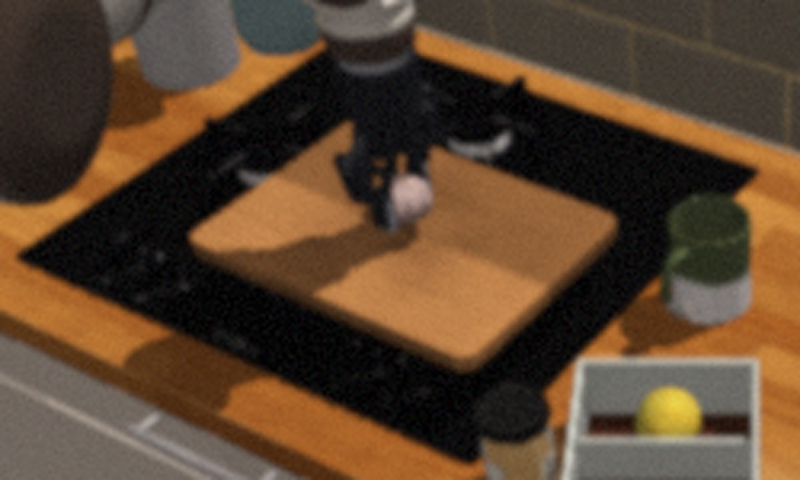

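In the scene view the garlic is at (408,200), just above the board's diagonal crossing at about (404,224). Now small steps down.

>>> servo_tool:
  moves:
    - [[0,0,0,0,0,0.6,4.6],[0,0,0,0,0,0.35,4.6]]

```text
time: 27.3
ee_pos: [0.5363, 0.196, 0.0879]
tcp_rot: [179.7, -0.2, 96.7]
wrist_force: [0.7, -0.5, -1.2]
opening: 0.051
```

>>> servo_tool:
  moves:
    - [[0,0,0,0,0,0.25,4.6]]

```text
time: 27.38
ee_pos: [0.5366, 0.1961, 0.0857]
tcp_rot: [179.6, -0.2, 96.7]
wrist_force: [-0.0, 0.1, -0.7]
opening: 0.0507
```

>>> servo_tool:
  moves:
    - [[0,0,0,0,0,0.25,4.6]]

```text
time: 27.47
ee_pos: [0.5369, 0.1963, 0.0836]
tcp_rot: [179.6, -0.2, 96.7]
wrist_force: [-6.7, -1.6, 25.5]
opening: 0.0514
```

>>> servo_tool:
  moves:
    - [[0,0,0,0,0,0.25,4.6]]

```text
time: 27.55
ee_pos: [0.5371, 0.1963, 0.0834]
tcp_rot: [179.5, -0.2, 96.7]
wrist_force: [-11.1, -4.5, 23.8]
opening: 0.0511
```

Contact at TCP z 0.0835, so the board top is about 0.0805, which agrees with the fit. I release and rise.

>>> servo_tool:
  moves:
    - [[0,0,0,0,0,-0.1,4.6],[0,0,0,0,0,0,6],[0,0,0,0,0,0,7],[0,0,0,0,0,0,8],[0,0,0,0,0,0,8],[0,0,0,0,0,0,8],[0,0,0,0,0,-2,8],[0,0,0,0,0,-3.5,8],[0,0,0,0,0,-4,8],[0,0,0,0,0,-3,8],[0,0,0,0,0,0,8]]

```text
time: 28.47
ee_pos: [0.534, 0.1951, 0.2113]
tcp_rot: [179.8, -0.1, 96.6]
wrist_force: [0.1, 0.0, -0.0]
opening: 0.0799
```

```bash
python3 g.py .4653 -.3847 .2 0
python3 - <<'E'
from h import *
im=imaging.camera("wrist"); cv2.imwrite("pics/w16.png",im)
E
```

```text
t 28.47 p [0.534  0.1951 0.2113] r [ 1.798e+02 -1.300e-01  9.664e+01] op 0.0799 F [ 0.1  0.  -0. ] q [2.000e+01 6.900e+00 1.000e+01 9.280e+01 1.000e-01 1.034e+02]
shift cm [-56.79 -13.54   0.95] turn [ 1.000e-03 -5.000e-03  1.687e+00] max rows 13.62
```

View pics/w16.png

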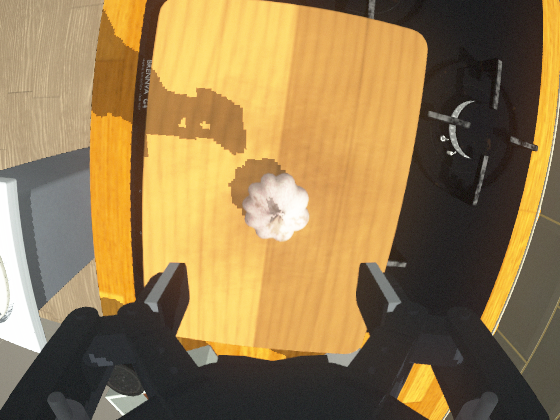

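The garlic stands upright at (276,207), looking centred. I'll check it numerically.

Run:
```python
from h import *
c=imaging.calibration("wrist")
for n,u in [("near",(143,207)),("far",(403,207)),("left",(295,4)),("right",(265,353)),("right2",(200,347))]: print(n,back("wrist",u,.0805,c).round(4))
print("garlic base-ish",back("wrist",(276,207),.105,c).round(4))
im=cv2.imread("pics/w16.png")
e=np.linspace(-1,1,40); x,y,z=.534,.194,.0805
for s in (1,-1):
    for p in (np.c_[x+.12*e,y+s*.17+0*e,0*e+z],np.c_[x+s*.12+0*e,y+.17*e,0*e+z]): cv2.polylines(im,[proj("wrist",p,c).astype(int)],False,(0,255,0),1)
cv2.imwrite("pics/w16b.png",im[:400])
```

```text
near [0.4175 0.1771 0.0805]
far [0.6545 0.2048 0.0805]
left [0.5334 0.3671 0.0805]
right [0.5466 0.0259 0.0805]
right2 [0.4753 0.0234 0.0805]
garlic base-ish [0.5373 0.1982 0.105 ]
```

View pics/w16b.png

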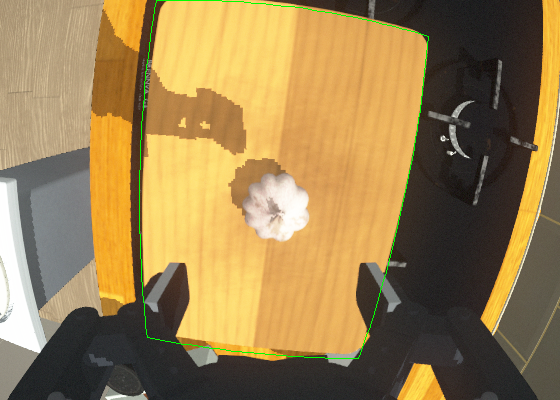

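The garlic is within 2 mm of the board's middle. Back to the lid.

>>> servo_tool:
  moves:
    - [[0,0,0,-2.5,-0.6,-0.3,6],[0,0,0,-3.6,-0.86,0,5],[0,0,0,-3.6,-0.86,0,5],[0,0,0,-3.6,-0.86,0,5],[0,0,0,-3.6,-0.86,0,5],[0,0,0,-3.6,-0.86,0,5],[0,0,0,-3.6,-0.86,0,5],[0,0,0,-3.6,-0.86,0,5],[0,0,0,-3.6,-0.86,0,5],[0,0,0,-3.6,-0.86,0,5],[0,0,0,-3.6,-0.86,0,5],[0,0,0,-3.6,-0.86,0,5]]

```text
time: 29.52
ee_pos: [0.4784, -0.2461, 0.1949]
tcp_rot: [-179.2, -0.4, 97.3]
wrist_force: [1.7, 0.3, 0.5]
opening: 0.0498
```

>>> servo_tool:
  moves:
    - [[0,0,0.12,0,0,0,5],[0,0,0.12,0,0,0,5],[0,0,0.12,0,0,0,5],[0,0,0.12,0,0,0,5],[0,0,0.12,0,0,0,5],[0,0,0.12,0,0,0,5],[0,0,0.12,0,0,0,5],[0,0,0.12,0,0,0,5],[0,0,0.12,0,0,0,5],[0,0,0.12,0,0,0,5],[0,0,0.12,0,0,0,5],[0,0,0.12,0,0,0,5]]

```text
time: 30.52
ee_pos: [0.4711, -0.2536, 0.1744]
tcp_rot: [-178.7, 1.9, 11.7]
wrist_force: [0.5, -0.5, -0.3]
opening: 0.0503
```

```bash
python3 g.py .4653 -.3847 .2 0
```

```text
t 30.52 p [ 0.4711 -0.2536  0.1744] r [-178.68    1.87   11.7 ] op 0.0503 F [ 0.5 -0.5 -0.3] q [-28.2   4.5   3.2  91.   -0.2 140.1]
shift cm [-3.31 12.66 -2.74] turn [-0.02   0.035  0.204] max rows 3.04
```

>>> servo_tool:
  moves:
    - [[-0.02,0.035,0.1,0,0,-0.9,5],[0,0,0.1,0,0,-0.9,5],[0,0,0,-0.3,3.2,-0.5,5],[0,0,0,-0.2,3.2,-0.5,5],[0,0,0,0,3.2,0,5],[0,0,0,0,3.2,0,5],[0,0,0,0,0,0,5],[0,0,0,0,0,0,5]]

```text
time: 31.18
ee_pos: [0.462, -0.3845, 0.1902]
tcp_rot: [-179.5, 0.6, -0.8]
wrist_force: [0.2, 0.9, -0.4]
opening: 0.0497
```

```bash
cat > ov.py <<'E'
from h import *
import sys
def rect(cx,cy,yaw,hx,hy,z):
    a=np.radians(yaw);A=np.array([[np.cos(a),-np.sin(a)],[np.sin(a),np.cos(a)]])
    e=np.linspace(-1,1,20); L=[(hx*e,hy+0*e),(hx*e,-hy+0*e),(hx+0*e,hy*e),(-hx+0*e,hy*e)]
    return [np.c_[(A@np.array(l)).T+[cx,cy],0*e+z] for l in L]
def draw(im,n,c,R,col):
    for p in R: cv2.polylines(im,[proj(n,p,c).astype(int)],False,col,1)
E
python3 g.py .4653 -.3847 .2 0
python3 - <<'E'
from ov import *
c=imaging.calibration("wrist"); im=imaging.camera("wrist")
draw(im,"wrist",c,rect(.465,-.385,0,.087,.08,.019),(0,255,0)); draw(im,"wrist",c,rect(.465,-.385,0,.039,.007,.053),(255,255,0))
cv2.imwrite("pics/w17.png",im)
E
```

```text
t 31.18 p [ 0.462  -0.3845  0.1902] r [-179.47    0.57   -0.82] op 0.0497 F [ 0.2  0.9 -0.4] q [-3.98e+01  1.23e+01  1.37e+01  9.22e+01  1.00e-01  1.41e+02]
shift cm [ 0.32  0.   -0.98] turn [-0.009  0.01  -0.014] max rows 0.24
```

View pics/w17.png

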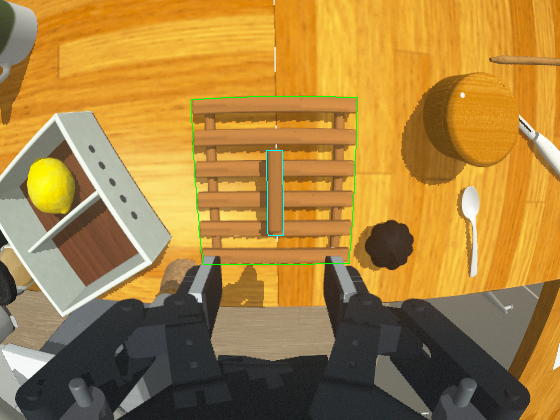

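The lid lies exactly where modelled. I descend to the same grasp as before.

>>> servo_tool:
  moves:
    - [[-0.009,0.01,-0.014,0.1,0,2,5],[0,0,0,0.1,0,3.5,5],[0,0,0,0.1,0,3.5,5],[0,0,0,0.05,0,3.5,5],[0,0,0,0.05,0,2,5],[0,0,0,0,0,0.4,5],[0,0,0,0,0,0.1,5]]

```text
time: 31.82
ee_pos: [0.4658, -0.3774, 0.032]
tcp_rot: [-179.9, 0.0, 0.3]
wrist_force: [0.6, 0.6, 0.6]
opening: 0.0499
```

```bash
python3 g.py .4653 -.3847 .0285 0
```

```text
t 31.82 p [ 0.4658 -0.3774  0.032 ] r [-1.7992e+02  3.0000e-02  3.1000e-01] op 0.0499 F [0.6 0.6 0.6] q [-39.   12.6  -3.5  74.    0.  140.7]
shift cm [-0.05  0.73  0.35] turn [-0.001  0.     0.005] max rows 0.17
```

>>> servo_tool:
  moves:
    - [[0,0,0.005,0,0.4,0.2,5],[0,0,0,0,0.25,0.15,5],[0,0,0,0,0.15,0.1,4.5],[0,0,0,0,0,0.06,3.5]]

```text
time: 32.15
ee_pos: [0.4677, -0.3861, 0.0309]
tcp_rot: [179.9, -0.2, 0.1]
wrist_force: [-0.4, 0.0, -0.3]
opening: 0.0352
```

```bash
python3 g.py .4653 -.3847 .0285 0
```

```text
t 32.15 p [ 0.4677 -0.3861  0.0309] r [ 1.7991e+02 -1.8000e-01  1.0000e-01] op 0.0352 F [-0.4  0.  -0.3] q [-39.6  13.3  -2.8  73.8   0.  140.3]
shift cm [-0.24 -0.14  0.24] turn [ 0.002 -0.003  0.002] max rows 0.06
```

>>> servo_tool:
  moves:
    - [[0,-0.003,0,-0.2,-0.15,0.2,3],[0,0,0,-0.08,0,0.15,2],[0,0,0,0,0,0.1,0.8],[0,0,0,0,0,0.05,0.8],[0,0,0,0,0,0.05,0.8],[0,0,0,0,0,0.04,0.8],[0,0,0,0,0,0.0,0.8]]
  force: 60

```text
time: 32.73
ee_pos: [0.4659, -0.386, 0.0293]
tcp_rot: [179.7, -0.3, 0.1]
wrist_force: [0.4, -0.2, -0.2]
opening: 0.0132
```

```bash
python3 g.py .4653 -.3847 .0285 0
```

```text
t 32.73 p [ 0.4659 -0.386   0.0293] r [ 1.797e+02 -2.700e-01  5.000e-02] op 0.0132 F [ 0.4 -0.2 -0.2] q [-3.960e+01  1.290e+01 -3.400e+00  7.330e+01 -1.000e-01  1.403e+02]
shift cm [-0.06 -0.13  0.07] turn [ 0.005 -0.005  0.001] max rows 0.04
```

>>> servo_tool:
  moves:
    - [[0,0,0,0,0,-1.5,0.8],[0,0,0,0,0,-3,0.8],[0,0,0,0,0,-4,0.8],[0,0,0,0,0,-4,0.8],[0,0,0,0,0,-4,0.8],[0,0,0,0,0,-2.5,0.8],[0,0,-0.1,0,0,-0.2,0.8],[0,0,-0.1,0,0,-0.2,0.8],[0,0,-0.1,0,0,-0.2,0.8],[0,0,-0.1,0,0,-0.2,0.8],[0,0,-0.1,0,0,-0.2,0.8],[0,0,0,0,0,0,0.8]]

```text
time: 33.73
ee_pos: [0.4636, -0.384, 0.2287]
tcp_rot: [-179.7, 0.2, 30.0]
wrist_force: [0.0, -0.7, -2.0]
opening: 0.013
```

```bash
python3 g.py .4406 -.157 .2 30.4
```

```text
t 33.73 p [ 0.4636 -0.384   0.2287] r [-179.72    0.24   30.01] op 0.013 F [ 0.  -0.7 -2. ] q [-3.960e+01  1.270e+01  1.840e+01  9.610e+01 -1.000e-01  1.104e+02]
shift cm [  9.38 -20.79   2.93] turn [-0.005  0.004 -0.007] max rows 4.99
```

>>> servo_tool:
  moves:
    - [[-0.005,0.004,-0.007,1.1,-2.5,0,0.8],[0,0,0,1.4,-3.1,0,0.8],[0,0,0,1.4,-3.1,0,0.8],[0,0,0,1.4,-3.1,0,0.8],[0,0,0,1.4,-3.1,0,0.8],[0,0,0,1.4,-3.0,0,0.8],[0,0,0,1.0,-2.0,0,0.8],[0,0,0,0,0,0,0.8],[0,0,0,0,0,0,0.8]]

```text
time: 34.48
ee_pos: [0.4411, -0.1583, 0.2199]
tcp_rot: [-179.6, 0.3, 28.4]
wrist_force: [-0.4, -0.3, -3.1]
opening: 0.013
```

```bash
python3 g.py .4406 -.157 .13 30.4
```

```text
t 34.48 p [ 0.4411 -0.1583  0.2199] r [-179.57    0.29   28.44] op 0.013 F [-0.4 -0.3 -3.1] q [-1.980e+01 -5.800e+00 -1.900e+00  9.440e+01  1.000e-01  1.318e+02]
shift cm [ 0.07 -0.07  9.  ] turn [-0.008  0.005 -0.034] max rows 2.16
```

>>> servo_tool:
  moves:
    - [[-0.008,0.005,-0.03,0.05,-0.05,2,0.8],[0,0,0,0.05,0,3,0.8],[0,0,0,0.05,0,3,0.8],[0,0,0,0.05,0,1.5,0.8],[0,0,0,0.05,0,0.3,0.8]]

```text
time: 34.9
ee_pos: [0.4443, -0.1596, 0.1184]
tcp_rot: [179.8, -0.1, 29.5]
wrist_force: [-0.3, 0.2, -2.6]
opening: 0.0125
```

```bash
python3 g.py .4406 -.157 .102 30.4
```

```text
t 34.9 p [ 0.4443 -0.1596  0.1184] r [ 1.7976e+02 -1.0000e-01  2.9530e+01] op 0.0125 F [-0.3  0.2 -2.6] q [-1.970e+01 -6.700e+00 -1.390e+01  8.250e+01 -1.000e-01  1.308e+02]
shift cm [-0.19 -0.42  1.64] turn [ 0.004 -0.002 -0.015] max rows 0.39
```

>>> servo_tool:
  moves:
    - [[0.004,-0.002,-0.012,-0.15,-0.25,0.4,0.8],[0,0,0,-0.1,-0.15,0.4,0.8],[0,0,0,-0.05,-0.05,0.3,0.8],[0,0,0,0,0,0.1,0.8],[0,0,0,0,0,0.05,0.8]]

```text
time: 35.32
ee_pos: [0.4393, -0.1591, 0.106]
tcp_rot: [-180.0, 0.1, 29.9]
wrist_force: [-1.1, 0.5, -2.4]
opening: 0.013
```

```bash
python3 g.py .4406 -.157 .0892 30.4;  python3 - <<'E'
from ov import *
c=imaging.calibration("wrist"); im=imaging.camera("wrist")
draw(im,"wrist",c,rect(.4385,-.156,30.4,.087,.08,.07),(0,255,0))
cv2.imwrite("pics/w18.png",im)
E
```

```text
t 35.32 p [ 0.4393 -0.1591  0.106 ] r [-1.800e+02  6.000e-02  2.994e+01] op 0.013 F [-1.1  0.5 -2.4] q [-19.9  -6.9 -15.5  81.5  -0.  130.2]
shift cm [ 0.22 -0.12  1.68] turn [-0.     0.001 -0.008] max rows 0.4
```

View pics/w18.png

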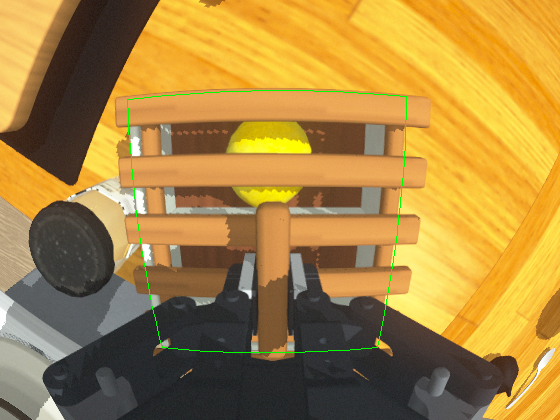

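>>> servo_tool:
  moves:
    - [[0,0,-0.008,0.15,-0.1,0.4,0.8],[0,0,0,0.05,0,0.35,0.8],[0,0,0,0,0,0.2,0.8]]

```text
time: 35.62
ee_pos: [0.4418, -0.1575, 0.0977]
tcp_rot: [179.8, -0.1, 30.4]
wrist_force: [0.4, -0.9, -1.6]
opening: 0.013
```

```bash
python3 g.py .4406 -.157 .0892 30.4
```

```text
t 35.62 p [ 0.4418 -0.1575  0.0977] r [ 1.7985e+02 -7.0000e-02  3.0440e+01] op 0.013 F [ 0.4 -0.9 -1.6] q [-19.6  -6.8 -16.3  80.3  -0.  130. ]
shift cm [-0.08 -0.11  0.85] turn [ 0.003 -0.001  0.001] max rows 0.2
```

>>> servo_tool:
  moves:
    - [[0.002,0,0,-0.1,-0.1,0.35,0.8]]

```text
time: 35.7
ee_pos: [0.4408, -0.1571, 0.0942]
tcp_rot: [179.9, -0.1, 30.5]
wrist_force: [0.4, 0.8, -2.2]
opening: 0.0127
```

>>> servo_tool:
  moves:
    - [[0,0,0,-0.05,0,0.3,0.8]]

```text
time: 35.78
ee_pos: [0.4402, -0.1572, 0.0908]
tcp_rot: [179.9, -0.1, 30.5]
wrist_force: [-0.7, -0.9, -2.7]
opening: 0.0126
```

>>> servo_tool:
  moves:
    - [[0,0,0,-0.05,0,0.25,0.8]]

```text
time: 35.87
ee_pos: [0.44, -0.1574, 0.0891]
tcp_rot: [179.9, -0.2, 30.5]
wrist_force: [-8.6, 6.8, 32.7]
opening: 0.013
```

>>> servo_tool:
  moves:
    - [[0,0,0,-0.03,0,0.2,0.8]]

```text
time: 35.95
ee_pos: [0.4401, -0.1574, 0.0891]
tcp_rot: [179.9, -0.3, 30.5]
wrist_force: [-9.8, 6.2, 27.2]
opening: 0.013
```

The lid seats at z 0.0891 with TCP (0.440, -0.157), essentially its original fit. I release and check from above.

>>> servo_tool:
  moves:
    - [[0,0,0,0,0,-0.05,0.8],[0,0,0,0,0,0,2.5],[0,0,0,0,0,0,4.5],[0,0,0,0,0,0,4.5],[0,0,0,0,0,0,4.5],[0,0,0,0,0,-2,5],[0,0,0,0,0,-3.5,8.5],[0,0,0,0,0,-3.5,8.5],[0,0,0,0,0,-2.5,8.5],[0,0,0,0,0,0,8.5]]

```text
time: 36.78
ee_pos: [0.4378, -0.1571, 0.2069]
tcp_rot: [-180.0, -0.1, 30.5]
wrist_force: [1.2, -0.1, -0.1]
opening: 0.0847
```

```bash
python3 g.py .357 -.2745 .2 32.6;  python3 - <<'E'
from ov import *
c=imaging.calibration("wrist"); im=imaging.camera("wrist")
draw(im,"wrist",c,rect(.4385,-.156,30.4,.087,.08,.079),(0,255,0));draw(im,"wrist",c,rect(.4385,-.156,30.4,.039,.007,.113),(255,255,0))
cv2.imwrite("pics/w19.png",im)
s=imaging.camera("scene"); crop(s,170,140,330,290,4,"s19")
E
```

```text
t 36.78 p [ 0.4378 -0.1571  0.2069] r [-1.7997e+02 -1.0000e-01  3.0470e+01] op 0.0847 F [ 1.2 -0.1 -0.1] q [-1.980e+01 -7.100e+00 -4.500e+00  9.250e+01  1.000e-01  1.297e+02]
shift cm [-12.92   6.02   0.66] turn [-0.001 -0.002 -0.037] max rows 3.1
```

View pics/w19.png

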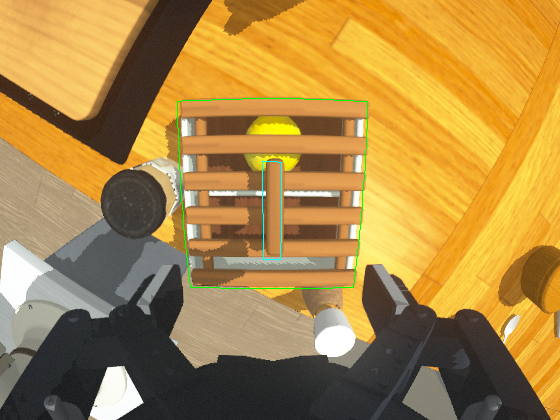

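View pics/s19.png

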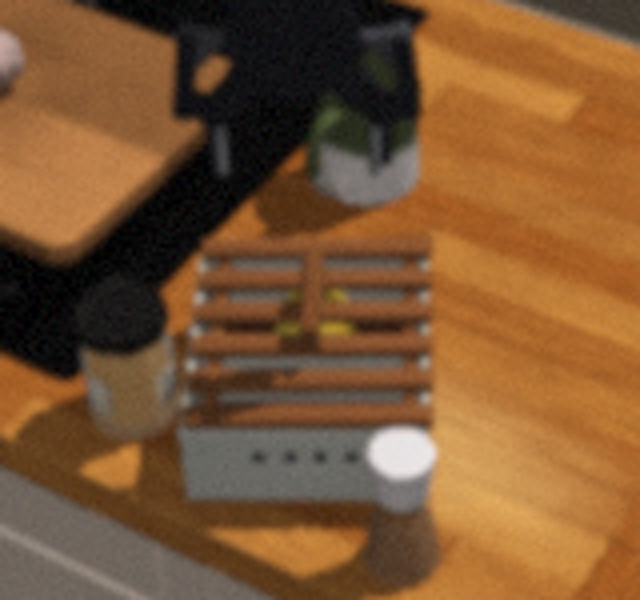

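The lid is fitted squarely: the outline matches and there is no tilt in the scene view. Now the spice jar, with its cap at wrist (334,332).

>>> servo_tool:
  moves:
    - [[0,0,-0.018,-2.6,1.2,0,8.5],[0,0,-0.018,-2.6,1.2,0,8.5],[0,0,0,-2.6,1.3,0,8.5],[0,0,0,-2.6,1.3,0,8.5],[0,0,0,-2.6,1.3,0,8.5],[0,0,0,0,0,0,8.5],[0,0,0,0,0,0,8.5]]
  force: 25

```text
time: 37.47
ee_pos: [0.3549, -0.2816, 0.1908]
tcp_rot: [-179.0, 0.4, 32.9]
wrist_force: [-0.4, 0.5, -0.5]
opening: 0.0848
```

```bash
python3 g.py .354 -.2765 .2 30.4;  python3 - <<'E'
from ov import *
c=imaging.calibration("wrist"); im=imaging.camera("wrist")
a=np.linspace(0,6.28,60)
for r,z,col in [(.021,.105,(0,255,0)),(.0245,.0,(255,0,0))]:
    P=np.c_[.3535+r*np.cos(a),-.277+r*np.sin(a),0*a+z]
    cv2.polylines(im,[proj("wrist",P,c).astype(int)],True,col,1)
cv2.imwrite("pics/w20.png",im)
E
```

```text
t 37.47 p [ 0.3549 -0.2816  0.1908] r [-179.04    0.36   32.86] op 0.0848 F [-0.4  0.5 -0.5] q [-38.4  -7.9  -7.   91.9  -0.  108.7]
shift cm [ 0.2  -0.49 -0.92] turn [-0.017  0.007  0.043] max rows 0.34
```

View pics/w20.png

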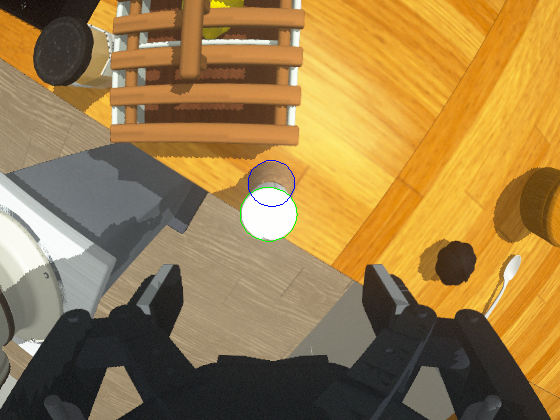

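The jar is exactly at (0.3535, -0.277). I descend.

>>> servo_tool:
  moves:
    - [[-0.017,0.007,0.02,0.2,-0.3,2,8.5],[0,0,0.02,0.1,-0.2,3,8.5],[0,0,0,0.1,-0.1,3,8.5],[0,0,0,0,0,2.5,8.5],[0,0,0,0,0,1.0,8.5],[0,0,0,0,0,0,8.5]]

```text
time: 38.02
ee_pos: [0.3564, -0.2689, 0.068]
tcp_rot: [-179.9, -0.0, 30.8]
wrist_force: [0.5, 0.1, 1.0]
opening: 0.0849
```

```bash
python3 g.py .3535 -.277 .068 30.4
```

```text
t 38.02 p [ 0.3564 -0.2689  0.068 ] r [-1.799e+02 -3.000e-02  3.078e+01] op 0.0849 F [0.5 0.1 1. ] q [-3.710e+01 -9.200e+00 -2.170e+01  7.750e+01  1.000e-01  1.121e+02]
shift cm [-0.66  0.54  0.  ] turn [-0.002 -0.001  0.007] max rows 0.16
```

>>> servo_tool:
  moves:
    - [[0,0,0.005,-0.3,0.27,0.05,8.5],[0,0,0,-0.25,0.2,0.05,8.5],[0,0,0,-0.1,0.1,0.05,8.5],[0,0,0,0,0,0.05,8.5]]

```text
time: 38.35
ee_pos: [0.3553, -0.2777, 0.069]
tcp_rot: [180.0, -0.1, 30.6]
wrist_force: [-1.4, -0.7, 0.7]
opening: 0.0848
```

```bash
python3 g.py .3535 -.277 .068 30.4
```

```text
t 38.35 p [ 0.3553 -0.2777  0.069 ] r [ 1.7997e+02 -8.0000e-02  3.0610e+01] op 0.0848 F [-1.4 -0.7  0.7] q [-3.810e+01 -8.700e+00 -2.120e+01  7.750e+01  1.000e-01  1.113e+02]
shift cm [-0.12 -0.15  0.1 ] turn [ 0.001 -0.001  0.004] max rows 0.04
```

>>> servo_tool:
  moves:
    - [[0,0,0,-0.1,-0.15,0.1,7],[0,0,0,-0.05,0,0.06,5],[0,0,0,0,0,0.05,3.4],[0,0,0,0,0,0.05,3.4],[0,0,0,0,0,0.05,3.4],[0,0,0,0,0,0.05,3.4],[0,0,0,0,0,0.05,3.4],[0,0,0,0,0,0,3.4]]
  force: 25

```text
time: 39.02
ee_pos: [0.3542, -0.2782, 0.0691]
tcp_rot: [179.7, -0.2, 30.6]
wrist_force: [0.9, 1.2, -1.3]
opening: 0.041
```

```bash
python3 g.py .3535 -.277 .068 30.4
```

```text
t 39.02 p [ 0.3542 -0.2782  0.0691] r [179.7   -0.24  30.55] op 0.041 F [ 0.9  1.2 -1.3] q [-3.820e+01 -9.100e+00 -2.160e+01  7.720e+01  1.000e-01  1.112e+02]
shift cm [-0.   -0.14  0.11] turn [ 0.005 -0.004  0.003] max rows 0.04
```

>>> servo_tool:
  moves:
    - [[0,0,0,0,0,-1.5,3.4],[0,0,0,0,0,-3,3.4],[0,0,0,0,0,-4,3.4],[0,0,0,0,0,-4,3.4],[0,0,0,0,0,-3,3.4],[0,0,0,0,0,0,3.4]]

```text
time: 39.52
ee_pos: [0.3512, -0.2762, 0.2266]
tcp_rot: [-179.9, -0.1, 30.6]
wrist_force: [0.8, -1.1, -0.6]
opening: 0.041
```

```bash
python3 g.py .4148 -.1195 .2 30.4
```

```text
t 39.52 p [ 0.3512 -0.2762  0.2266] r [-1.7989e+02 -6.0000e-02  3.0560e+01] op 0.041 F [ 0.8 -1.1 -0.6] q [-3.820e+01 -9.100e+00 -4.100e+00  9.510e+01  1.000e-01  1.112e+02]
shift cm [ 13.44 -10.26   2.7 ] turn [-0.002 -0.001  0.003] max rows 3.22
```

>>> servo_tool:
  moves:
    - [[0,0,0,2.4,-1.8,0,3.4],[0,0,0,2.6,-2.0,0,3.4],[0,0,0,2.6,-2.0,0,3.4],[0,0,0,2.6,-2.0,0,3.4],[0,0,0,2.4,-1.9,0,3.4],[0,0,0,1.0,-0.8,0,3.4],[0,0,0,0,0,0,3.4],[0,0,0,0,0,0,3.4]]

```text
time: 40.18
ee_pos: [0.4184, -0.1118, 0.2266]
tcp_rot: [179.9, -0.1, 30.3]
wrist_force: [-0.1, 0.1, -0.6]
opening: 0.0409
```

```bash
python3 g.py .4148 -.1195 .16 30.4
```

```text
t 40.18 p [ 0.4184 -0.1118  0.2266] r [ 1.7991e+02 -1.0000e-01  3.0330e+01] op 0.0409 F [-0.1  0.1 -0.6] q [-15.  -11.2  -5.9  95.1   0.  134.7]
shift cm [-0.71  0.48  6.66] turn [ 0.002 -0.002 -0.001] max rows 1.6
```

>>> servo_tool:
  moves:
    - [[0,0,0,-0.3,0.2,1.5,3.4],[0,0,0,-0.2,0.15,2,3.4],[0,0,0,-0.1,0.1,2,3.4],[0,0,0,0,0,0.8,3.4],[0,0,0,0,0,0.1,3.4]]

```text
time: 40.6
ee_pos: [0.4148, -0.1224, 0.1601]
tcp_rot: [179.8, -0.1, 30.2]
wrist_force: [-0.2, -0.3, -0.5]
opening: 0.0416
```

```bash
python3 g.py .4148 -.1195 .148 30.4
```

```text
t 40.6 p [ 0.4148 -0.1224  0.1601] r [ 1.7982e+02 -1.0000e-01  3.0210e+01] op 0.0416 F [-0.2 -0.3 -0.5] q [-16.4 -12.2 -14.1  87.9  -0.  133.4]
shift cm [ 0.14 -0.25  1.21] turn [ 0.003 -0.002 -0.003] max rows 0.29
```

>>> servo_tool:
  moves:
    - [[0.002,0,0,0.05,-0.2,0.5,3.4],[0,0,0,0,-0.05,0.35,3.4]]

```text
time: 40.77
ee_pos: [0.4138, -0.1209, 0.152]
tcp_rot: [179.9, -0.1, 30.1]
wrist_force: [-0.2, -0.0, -0.8]
opening: 0.0412
```

```bash
python3 g.py .4148 -.1195 .148 30.4
```

```text
t 40.77 p [ 0.4138 -0.1209  0.152 ] r [ 1.7993e+02 -1.1000e-01  3.0090e+01] op 0.0412 F [-0.2 -0.  -0.8] q [-16.3 -12.3 -15.1  87.1   0.  133.6]
shift cm [ 0.16 -0.07  0.4 ] turn [ 0.001 -0.002 -0.005] max rows 0.1
```

>>> servo_tool:
  moves:
    - [[0,0,0,0.1,-0.05,0.25,3.4]]

```text
time: 40.85
ee_pos: [0.4145, -0.1203, 0.1498]
tcp_rot: [179.9, -0.1, 30.1]
wrist_force: [0.5, -0.2, -0.8]
opening: 0.0409
```

>>> servo_tool:
  moves:
    - [[0,0,0,0.05,0,0.22,3.4]]

```text
time: 40.93
ee_pos: [0.4152, -0.12, 0.1479]
tcp_rot: [179.9, -0.2, 30.1]
wrist_force: [-0.7, 1.9, 8.6]
opening: 0.0407
```

>>> servo_tool:
  moves:
    - [[0,0,0,0,0,0.2,3.4]]

```text
time: 41.02
ee_pos: [0.4158, -0.1199, 0.1478]
tcp_rot: [179.8, -0.3, 30.1]
wrist_force: [-7.6, 3.5, 25.6]
opening: 0.0411
```

The spice jar is seated. I release and rise, then turn for the honey jar.

>>> servo_tool:
  moves:
    - [[0,0,0,-0.03,0,-0.05,3.4],[0,0,0,0,0,0,6],[0,0,0,0,0,0,8.5],[0,0,0,0,0,0,8.5],[0,0,0,0,0,0,8.5],[0,0,0,0,0,0,8.5],[0,0,0,0,0,-3,8.5],[0,0,0,0,0,-4,8.5],[0,0,0,0,0,-2,8.5],[0,0,0,0,0,0,8.5]]

```text
time: 41.85
ee_pos: [0.4144, -0.1192, 0.2413]
tcp_rot: [179.9, -0.2, 30.1]
wrist_force: [0.7, -0.2, -0.4]
opening: 0.0848
```

>>> servo_tool:
  moves:
    - [[0,0,-0.12,0,0,-0.1,8.5],[0,0,-0.12,0,0,-0.1,8.5],[0,0,-0.12,0,0,-0.1,8.5],[0,0,-0.12,0,0,-0.1,8.5],[0,0,-0.12,0,0,-0.1,8.5],[0,0,-0.12,0,0,-0.1,8.5],[0,0,-0.12,0,0,-0.1,8.5],[0,0,-0.12,0,0,-0.1,8.5],[0,0,-0.12,0,0,-0.1,8.5],[0,0,-0.12,0,0,-0.1,8.5],[0,0,-0.12,0,0,-0.1,8.5],[0,0,-0.12,0,0,0,8.5]]

```text
time: 42.85
ee_pos: [0.4143, -0.1193, 0.2449]
tcp_rot: [-180.0, -0.1, 115.8]
wrist_force: [0.7, -0.6, 0.3]
opening: 0.0849
```

```bash
python3 g.py .3715 -.044 .22 120.4;  python3 - <<'E'
from ov import *
c=imaging.calibration("wrist"); im=imaging.camera("wrist")
a=np.linspace(0,6.28,60)
for x,y,r,z,col in [(.371,-.0435,.0315,.094,(0,255,0)),(.4148,-.1195,.021,.184,(255,0,0))]:
    P=np.c_[x+r*np.cos(a),y+r*np.sin(a),0*a+z]
    cv2.polylines(im,[proj("wrist",P,c).astype(int)],True,col,1)
cv2.imwrite("pics/w21.png",im)
E
```

```text
t 42.85 p [ 0.4143 -0.1193  0.2449] r [-1.7996e+02 -1.2000e-01  1.1575e+02] op 0.0849 F [ 0.7 -0.6  0.3] q [-16.1 -10.7  -3.4  97.4   0.1  48.1]
shift cm [ 8.64 -0.58  2.51] turn [-0.001 -0.002 -0.081] max rows 2.07
```

View pics/w21.png

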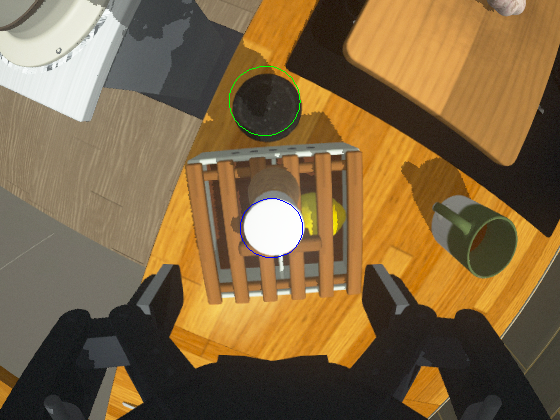

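The spice cap matches its circle at (273,228). The honey lid is at (267,106). I move over it.

>>> servo_tool:
  moves:
    - [[0,0,-0.08,0,0,0,8.5],[0,0,0,2.5,0,0.2,8.5],[0,0,0,2.7,0,0.3,8.5],[0,0,0,2.2,0,0.3,8.5],[0,0,0,0.8,0,0.3,8.5],[0,0,0,0,0,0,8.5],[0,0,0,0,0,0,8.5]]

```text
time: 43.48
ee_pos: [0.3707, -0.0473, 0.2283]
tcp_rot: [-179.7, -0.3, 120.1]
wrist_force: [-0.1, -0.6, -0.8]
opening: 0.085
```

```bash
python3 g.py .3715 -.044 .15 120.4;  python3 - <<'E'
from ov import *
c=imaging.calibration("wrist"); im=imaging.camera("wrist")
a=np.linspace(0,6.28,60)
for x,y,r,z,col in [(.3715,-.044,.0315,.094,(0,255,0))]:
    P=np.c_[x+r*np.cos(a),y+r*np.sin(a),0*a+z]
    cv2.polylines(im,[proj("wrist",P,c).astype(int)],True,col,1)
crop(im,110,100,450,360,2.2,"w22")
E
```

```text
t 43.48 p [ 0.3707 -0.0473  0.2283] r [-179.73   -0.29  120.13] op 0.085 F [-0.1 -0.6 -0.8] q [ -7.3 -18.6 -11.5  97.4   0.1  52.5]
shift cm [0.2  0.27 7.83] turn [-0.005 -0.005 -0.005] max rows 1.88
```

View pics/w22.png

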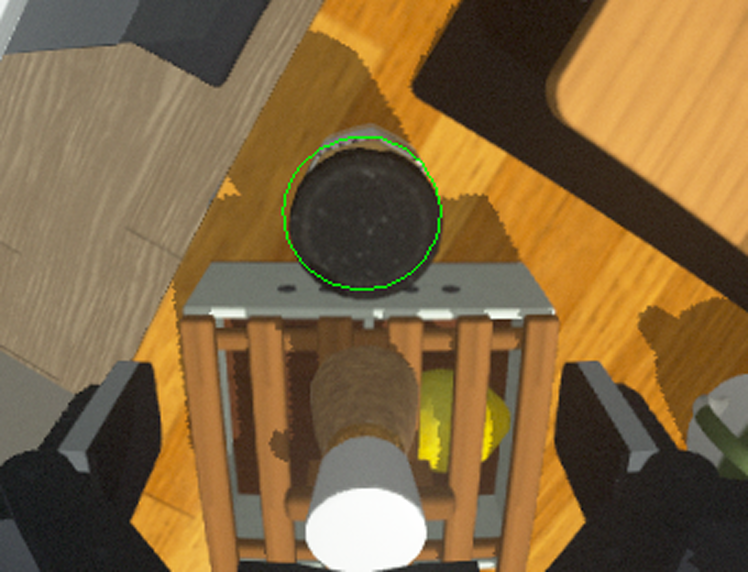

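>>> servo_tool:
  moves:
    - [[-0.005,-0.005,-0.005,0.1,0.2,2,8.5],[0,0,0,0,0.1,3,8.5],[0,0,0,0,0,3.5,8.5],[0,0,0,0,0,3.5,8.5],[0,0,0,0,0,2,8.5],[0,0,0,0,0,0.5,8.5],[0,0,0,0,0,0,8.5]]
  force: 40

```text
time: 44.12
ee_pos: [0.3773, -0.0502, 0.0786]
tcp_rot: [179.8, 0.2, 119.8]
wrist_force: [0.0, 0.6, 0.3]
opening: 0.0849
```

```bash
python3 g.py .374 -.0465 .068 120.4
```

```text
t 44.12 p [ 0.3773 -0.0502  0.0786] r [179.83   0.2  119.84] op 0.0849 F [0.  0.6 0.3] q [ -7.5 -19.3 -28.7  80.4  -0.1  52.6]
shift cm [ 0.49 -0.11  1.06] turn [ 0.003  0.004 -0.01 ] max rows 0.25
```

>>> servo_tool:
  moves:
    - [[0.003,0.004,-0.01,0.25,-0.05,0.5,8.5],[0,0,0,0.15,-0.05,0.4,8.5],[0,0,0,0.1,0,0.25,8.5],[0,0,0,0,0,0.05,8.5]]

```text
time: 44.45
ee_pos: [0.3762, -0.0473, 0.0695]
tcp_rot: [179.8, 0.1, 120.3]
wrist_force: [-0.1, -0.5, -0.6]
opening: 0.0848
```

```bash
python3 g.py .374 -.0465 .068 120.4
```

```text
t 44.45 p [ 0.3762 -0.0473  0.0695] r [1.7985e+02 9.0000e-02 1.2035e+02] op 0.0848 F [-0.1 -0.5 -0.6] q [ -7.2 -19.3 -29.7  79.5   0.   52.5]
shift cm [ 0.18 -0.15  0.15] turn [ 0.003  0.002 -0.001] max rows 0.04
```

>>> servo_tool:
  moves:
    - [[0.002,0.002,0,0.1,-0.15,0.15,8],[0,0,0,0,0,0.06,6.5],[0,0,0,0,0,0.05,5.5],[0,0,0,0,0,0.05,5.5],[0,0,0,0,0,0.05,5.5],[0,0,0,0,0,0.05,5.5],[0,0,0,0,0,0,5.5]]
  force: 40

```text
time: 45.03
ee_pos: [0.3756, -0.0476, 0.0692]
tcp_rot: [179.8, 0.2, 120.4]
wrist_force: [-0.9, -0.9, -1.6]
opening: 0.0618
```

```bash
python3 g.py .374 -.0465 .068 120.4
```

```text
t 45.03 p [ 0.3756 -0.0476  0.0692] r [179.79   0.2  120.36] op 0.0618 F [-0.9 -0.9 -1.6] q [ -7.2 -19.5 -29.9  79.4  -0.   52.4]
shift cm [ 0.18 -0.08  0.12] turn [ 0.004  0.004 -0.001] max rows 0.04
```

>>> servo_tool:
  moves:
    - [[0,0,0,0,0,-1.5,5.5],[0,0,0,0,0,-3,5.5],[0,0,0,0,0,-4,5.5],[0,0,0,0,0,-4,5.5],[0,0,0,0,0,-4,5.5],[0,0,0,0,0,-3.5,5.5],[0,0,0,0,0,-1.5,5.5],[0,0,0,0,0,0,5.5]]

```text
time: 45.7
ee_pos: [0.3722, -0.0465, 0.2871]
tcp_rot: [-179.8, -0.3, 120.4]
wrist_force: [0.0, -0.9, -3.7]
opening: 0.0616
```

```bash
python3 g.py .4648 -.1903 .285 120.4
```

```text
t 45.7 p [ 0.3722 -0.0465  0.2871] r [-179.79   -0.25  120.4 ] op 0.0616 F [ 0.  -0.9 -3.7] q [-7.200e+00 -1.650e+01 -3.300e+00  1.035e+02  1.000e-01  5.240e+01]
shift cm [-17.09   0.71   0.13] turn [-0.004 -0.004 -0.   ] max rows 4.1
```

>>> servo_tool:
  moves:
    - [[-0.004,-0.004,0,-2.5,0.1,0,5.5],[0,0,0,-3.2,0.13,0,5.5],[0,0,0,-3.2,0.13,0,5.5],[0,0,0,-3.2,0.13,0,5.5],[0,0,0,-3.2,0.13,0,5.5],[0,0,0,-1.6,0.1,0,5.5],[0,0,0,0,0,0,5.5],[0,0,0,0,0,0,5.5]]

```text
time: 46.37
ee_pos: [0.4676, -0.1943, 0.2746]
tcp_rot: [-179.8, -0.5, 120.6]
wrist_force: [-0.3, 0.2, -2.9]
opening: 0.0618
```

```bash
python3 g.py .4648 -.1903 .165 120.4
```

```text
t 46.37 p [ 0.4676 -0.1943  0.2746] r [-179.81   -0.55  120.57] op 0.0618 F [-0.3  0.2 -2.9] q [-22.7   0.7  10.5 100.3   0.2  36.8]
shift cm [ 0.38 -0.   10.96] turn [-0.003 -0.01   0.003] max rows 2.63
```

>>> servo_tool:
  moves:
    - [[-0.003,-0.01,0.003,0.1,0,2,5.5],[0,0,0,0.1,0,3,5.5],[0,0,0,0.1,0,3,5.5],[0,0,0,0,0,2,5.5],[0,0,0,0,0,0.5,5.5],[0,0,0,0,0,0,5.5]]

```text
time: 46.87
ee_pos: [0.4624, -0.1869, 0.1604]
tcp_rot: [-179.9, -0.2, 120.5]
wrist_force: [-0.1, -1.0, -2.2]
opening: 0.0616
```

```bash
python3 g.py .4648 -.1903 .149 120.4
```

```text
t 46.87 p [ 0.4624 -0.1869  0.1604] r [-179.85   -0.23  120.52] op 0.0616 F [-0.1 -1.  -2.2] q [-22.   -2.6  -5.5  87.4   0.   37.5]
shift cm [-0.42  0.04  1.13] turn [-0.003 -0.004  0.002] max rows 0.27
```

>>> servo_tool:
  moves:
    - [[-0.003,-0.004,0,-0.25,0.03,0.05,5.5],[0,0,0,-0.15,0,0.05,5.5],[0,0,0,0,0,0.05,5.5]]

```text
time: 47.12
ee_pos: [0.465, -0.1896, 0.1612]
tcp_rot: [179.9, 0.1, 120.6]
wrist_force: [-0.5, -0.2, -2.1]
opening: 0.0617
```

```bash
python3 g.py .4648 -.1903 .149 120.4
python3 - <<'E'
from h import *
s=imaging.camera("scene"); crop(s,195,140,305,280,4.2,"s23")
E
```

```text
t 47.12 p [ 0.465  -0.1896  0.1612] r [1.7987e+02 1.2000e-01 1.2060e+02] op 0.0617 F [-0.5 -0.2 -2.1] q [-22.2  -2.6  -5.4  87.    0.   37.2]
shift cm [-0.05 -0.06  1.22] turn [0.002 0.002 0.003] max rows 0.29
```

View pics/s23.png

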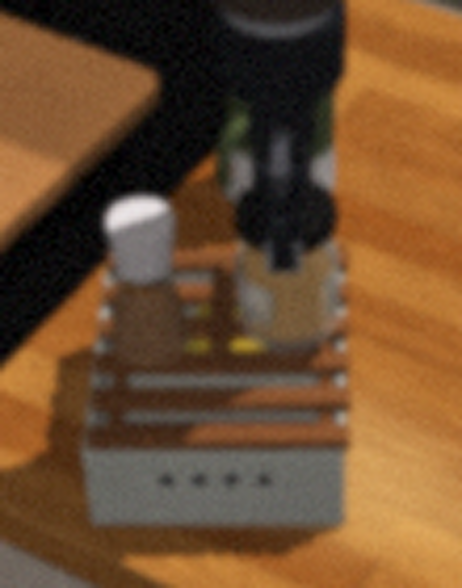

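The layout matches the start picture. I lower the last 12 mm in small steps.

>>> servo_tool:
  moves:
    - [[0.002,0.002,0,-0.03,-0.05,0.5,5.5],[0,0,0,0,0,0.35,5.5]]

```text
time: 47.33
ee_pos: [0.4659, -0.1906, 0.1547]
tcp_rot: [179.9, 0.2, 120.6]
wrist_force: [-0.1, -0.2, -3.2]
opening: 0.0619
```

>>> servo_tool:
  moves:
    - [[0,0,0,0,0,0.25,5.5]]

```text
time: 47.42
ee_pos: [0.4661, -0.1908, 0.1522]
tcp_rot: [179.8, 0.2, 120.6]
wrist_force: [0.1, 0.0, -3.3]
opening: 0.0616
```

>>> servo_tool:
  moves:
    - [[0,0,0,0,0,0.22,5.5]]

```text
time: 47.5
ee_pos: [0.4662, -0.1908, 0.1497]
tcp_rot: [179.8, 0.2, 120.6]
wrist_force: [-0.1, 0.4, -2.3]
opening: 0.0617
```

>>> servo_tool:
  moves:
    - [[0,0,0,0,0,0.22,5.5]]

```text
time: 47.58
ee_pos: [0.4663, -0.1911, 0.1478]
tcp_rot: [179.8, 0.2, 120.6]
wrist_force: [-6.4, -1.5, 24.0]
opening: 0.0617
```

Contact. I release, rise, and move the arm clear to compare with the starting pictures.

>>> servo_tool:
  moves:
    - [[0,0,0,0,0,-0.05,5.5],[0,0,0,0,0,0,8.5],[0,0,0,0,0,0,8.5],[0,0,0,0,0,0,8.5],[0,0,0,0,0,0,8.5],[0,0,0,0,0,-3,8.5],[0,0,0,0,0,-4,8.5],[0,0,0,0,0,-3,8.5],[0,0,0,-2,-2.5,-1,8.5],[0,0,0,-2,-3.5,0,8.5],[0,0,0,-2,-3.5,0,8.5],[0,0,0,-2,-3.5,0,8.5]]

```text
time: 48.58
ee_pos: [0.3957, -0.3249, 0.2639]
tcp_rot: [179.7, 0.3, 121.2]
wrist_force: [-0.1, -0.1, -0.6]
opening: 0.0848
```

Run:
```python
from ov import *
st()
t=imaging.camera("top"); cv2.imwrite("pics/top24.png",t); s=imaging.camera("scene"); cv2.imwrite("pics/scene24.png",s)
t0=cv2.imread("pics/top0.png"); s0=cv2.imread("pics/scene0.png")
a=np.hstack([t0[190:280,215:315],t[190:280,215:315]]); b=np.hstack([s0[170:270,200:300],s[170:270,200:300]])
cv2.imwrite("pics/cmp.png",cv2.resize(np.vstack([a,b]),None,fx=3.1,fy=3.1,interpolation=cv2.INTER_CUBIC))
```

```text
t 48.58 p [ 0.3957 -0.3249  0.2639] r [179.74   0.35 121.25] op 0.0848 F [-0.1 -0.1 -0.6] q [-39.5   0.2   8.8  98.2   0.1  19.3]
```

View pics/cmp.png

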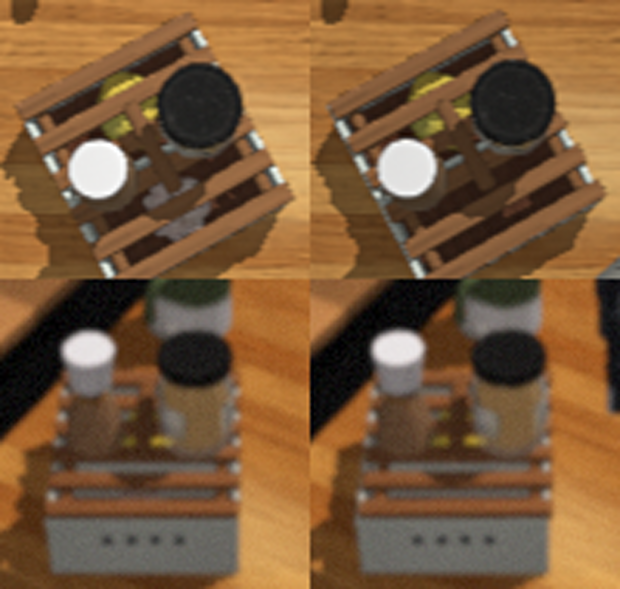

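Run:
```python
from ov import *
I={k:cv2.imread(f"pics/{k}.png") for k in ("top0","top24","scene0","scene24")}
def cen(im,x0,y0,x1,y1,f):
    p=im[y0:y1,x0:x1].astype(int); m=f(p).astype(np.uint8)
    n,l,s,c=cv2.connectedComponentsWithStats(m); i=1+np.argmax(s[1:,4]); return c[i]+[x0,y0],s[i,4]
dark=lambda p:p.max(2)<55; white=lambda p:p.min(2)>150
for n,zs,rb,rw in [("top",(.173,.184),(262,205,300,245),(230,228,264,262)),("scene",(.173,.184),(250,182,282,210),(215,182,242,205))]:
    for nm,f,r,z in [("honey",dark,rb,zs[0]),("spice",white,rw,zs[1])]:
        a,na=cen(I[n+"0"],*r,f); b,nb=cen(I[n+"24"],*r,f)
        print(n,nm,a.round(2),na,b.round(2),nb,"d mm",((back(n,b,z)-back(n,a,z))*1000).round(1))
# lid/box shift by phase/template
for n,r in [("top",(222,190,312,285)),("scene",(210,245,285,272))]:
    for name,rr in [("mug",(214,130,248,180)),("salt",(410,180,500,240))] if n=="top" else [("front",r)]:
        g=[cv2.cvtColor(I[n+k][rr[1]:rr[3],rr[0]:rr[2]],6).astype(np.float32) for k in ("0","24")]
        print(n,name,cv2.phaseCorrelate(*g))
```

```text
top honey [278.91 224.06] 576 [279.9  222.94] 582 d mm [ 2.6 -2.2  0. ]
top spice [246.16 244.15] 281 [245.84 243.72] 274 d mm [0.9 0.7 0. ]
scene honey [262.12 195.51] 337 [263.32 195.23] 330 d mm [ 2.4 -2.1  0. ]
scene spice [228.21 192.44] 148 [228.02 192.2 ] 146 d mm [0.5 0.9 0. ]
top mug ((-0.012033997312823175, 0.001055392867268523), 0.9915966653823852)
top salt ((2.442736376530476, 10.862193673215991), 0.014092378616333008)
scene front ((0.5779930536429347, 0.37702862060854336), 1.000620408234773)
```

View pics/top24.png

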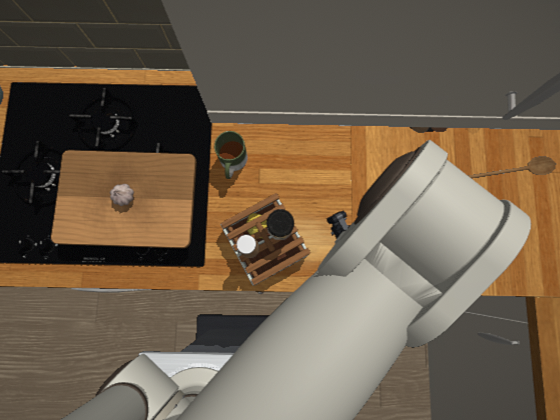

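View pics/scene24.png

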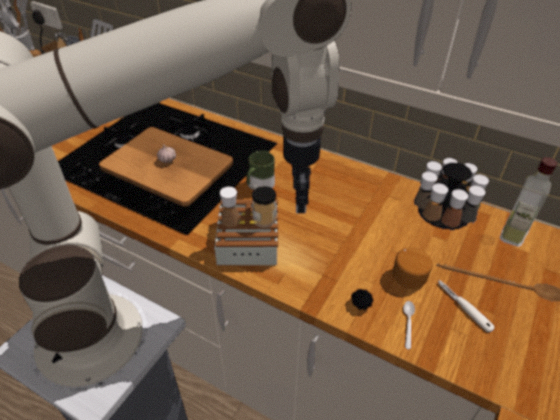

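Both cameras agree on the jars: the honey jar is 3.4 mm from its starting spot and the spice jar about 1 mm. The mug hasn't moved, and the garlic sits mid-board at top (122,196). The arm is clear, so I hand in.

```bash
python3 -c "
from workcell import bot
print(bot.job_done())"
```

```text
the job is handed in; nothing more can be done
None
```

The job is done and handed in at about 49 s of the 134 s allowed. I stood both jars aside, lifted the lid off, set the garlic on the board and left the lemon in the box. Then I fitted the lid back and stood both jars on it again.

Last checks, before handing in:
- **Garlic:** upright, about 2 mm from the board's middle by the wrist camera.
- **Lid:** it seated at its original height, and its outline matched the box with no visible tilt.
- **Jars:** both upright. Compared with the starting pictures, the spice jar is about 1 mm and the honey jar about 3.4 mm from where it stood; I did not correct the honey jar.
- **Mug:** it has not moved.
- **Salt pot:** the numeric check failed because the arm hid it in the top view. In the scene view it looks unmoved.
- **Forces:** the highest wrist reading was about 55 N, when I set the honey jar down on the worktop (limit 120 N).

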